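# Lean printed sign panels on the drying turret and index it to the heater

## Task

Bring the empty blue drying turret round from the heater to its loading station (lift the sprung black-knobbed plunger, turn the turret with it, let the plunger drop fully home in the other hole). Then stand every printed panel on end on the turret's ledge, one to a bay, leaning straight up and flat against the sloped backstop, and finally index the loaded turret back to face the heater with the plunger fully home and the panels still leaning. Leave the ink jars where they are.

Things in the scene. Friction and masses are not known exactly. Their poses are not given: they have to be found in the camera images.
- stand: Fixed blue base disc, 330 mm diameter; origin on the turret axis at bench height, z up. At 140 mm radius a grey index ring (top 30 mm up) has two holes marked by yellow ticks: loading station towards the base's -x, heater station 75 deg anticlockwise (from above) of it. A grey heater panel (240 mm wide, top 230 mm up, bottom bracket on the disc) stands 285 mm from the axis at the heater station.
- turret (a joint): Angle of the blue turret about the upright axis through the stand's origin, rad, growing anticlockwise from above: 0 = loading station, 1.309 = heater station (its start). It turns freely with slight friction but only while the plunger is lifted; end stops at -0.15 and 1.46; a home plunger leaves about 0.015 rad of play.
- plunger (a joint): Lift of the sprung index plunger, m: 0 = fully home in a hole, 0.020 = top stop. Its pin clears the ring from 0.014 up; released between the holes it rides on the ring at about 0.014 and drops in by itself over a hole. Spring and weight pull down about 6 N when home and 9 N at the top.
- knob (a point): Centre of the plunger's black round knob, 30 mm diameter, 16 mm high (97 mm above the bench when home), on a 12 mm stem above a 36 mm square block (top 66 mm above the bench). It rides on the turret's arm 140 mm from the turret axis, on the side the easel faces, and circles the axis with the turret.
- easel (a point): Middle of the turret's ledge, in its corner with the backstop, 75 mm up. x: up the backstop's face (leaning back 30 deg), y: along the ledge, z: out of the face. Backstop 318 mm wide, x to 78; ledge square to it; lip (z 20 to 24, top x = 18). Wooden fins, 18 mm wide, to x = 72, z = 20, part four 57 mm bays at y = +-37.5, +-112.5. A well-leant panel's centre is at x = 65, z = 6 (mm).
- panel1: Loose printed sign panel, plywood, 130 x 42 x 12 mm, 60 g, red with yellow print on both faces; starts flat on the bench (may be absent). Origin at its centre; x along the 130 mm length, y along the 42 mm width, z through the thickness. Either face may face out, either end may be up.
- panel2: Loose printed sign panel, plywood, 130 x 42 x 12 mm, 60 g, green with white print on both faces; starts flat on the bench (may be absent). Origin at its centre; x along the 130 mm length, y along the 42 mm width, z through the thickness. Either face may face out, either end may be up.
- panel3: Loose printed sign panel, plywood, 130 x 42 x 12 mm, 60 g, yellow with blue print on both faces; starts flat on the bench (may be absent). Origin at its centre; x along the 130 mm length, y along the 42 mm width, z through the thickness. Either face may face out, either end may be up.
- panel4: Loose printed sign panel, plywood, 130 x 42 x 12 mm, 60 g, blue with red print on both faces; starts flat on the bench (may be absent). Origin at its centre; x along the 130 mm length, y along the 42 mm width, z through the thickness. Either face may face out, either end may be up.
- jar_yellow: Bystander: yellow ink jar with black lid, 68 mm diameter, 85 mm tall; origin under its centre.
- jar_red: Bystander: red ink jar with black lid, 60 mm diameter, 80 mm tall; origin under its centre.
- jar_blue: Bystander: blue ink jar with black lid, 52 mm diameter, 65 mm tall; origin under its centre.
There are look-alikes about, which are no part of the job. What is shaped like the panel4 but turquoise is not meant. Leave any pink look-alike of the panel2 alone.

How it is judged:
On the way, in this order (a step that is already met when the one before it is completed fails the run):
1. the turret is at the loading station with the plunger home (value of joint turret between -0.05 and 0.05 rad and value of joint plunger below 0.003 m), for 0.2 s.
2. at the loading station every panel leans on the easel and is let go (all of step 1 and x of panel1 in the frame of easel between 0.058 and 0.073 m and y of panel1 in the frame of easel between -0.13 and 0.13 m and z of panel1 in the frame of easel between 0.002 and 0.011 m and angle between the z axis of each of panel1, panel2, panel3, panel4 and the z axis of easel, either way round below 0.12 rad and angle between the x axis of each of panel1, panel2, panel3, panel4 and the x axis of easel, either way round below 0.25 rad and linear speed of each of panel1, panel2, panel3, panel4 below 0.02 m/s and contact force between each of panel1, panel2, panel3, panel4 and the fingers below 0.1 N and x of panel2 in the frame of easel between 0.058 and 0.073 m and y of panel2 in the frame of easel between -0.13 and 0.13 m and z of panel2 in the frame of easel between 0.002 and 0.011 m and x of panel3 in the frame of easel between 0.058 and 0.073 m and y of panel3 in the frame of easel between -0.13 and 0.13 m and z of panel3 in the frame of easel between 0.002 and 0.011 m and x of panel4 in the frame of easel between 0.058 and 0.073 m and y of panel4 in the frame of easel between -0.13 and 0.13 m and z of panel4 in the frame of easel between 0.002 and 0.011 m), for 0.3 s.
At the end, for the whole second after the job is handed in: Turret within 0.05 rad of the heater station, plunger within 3 mm of home; every panel stands on end on the ledge (centre 58 to 73 mm up, within 130 mm of the middle), flat on the backstop (0.12 rad; centre 2 to 11 mm off it), straight within 0.25 rad, at rest, released (value of joint turret between 1.259 and 1.359 rad and value of joint plunger below 0.003 m and x of panel1 in the frame of easel between 0.058 and 0.073 m and y of panel1 in the frame of easel between -0.13 and 0.13 m and z of panel1 in the frame of easel between 0.002 and 0.011 m and angle between the z axis of each of panel1, panel2, panel3, panel4 and the z axis of easel, either way round below 0.12 rad and angle between the x axis of each of panel1, panel2, panel3, panel4 and the x axis of easel, either way round below 0.25 rad and linear speed of each of panel1, panel2, panel3, panel4 below 0.02 m/s and contact force between each of panel1, panel2, panel3, panel4 and the fingers below 0.1 N and x of panel2 in the frame of easel between 0.058 and 0.073 m and y of panel2 in the frame of easel between -0.13 and 0.13 m and z of panel2 in the frame of easel between 0.002 and 0.011 m and x of panel3 in the frame of easel between 0.058 and 0.073 m and y of panel3 in the frame of easel between -0.13 and 0.13 m and z of panel3 in the frame of easel between 0.002 and 0.011 m and x of panel4 in the frame of easel between 0.058 and 0.073 m and y of panel4 in the frame of easel between -0.13 and 0.13 m and z of panel4 in the frame of easel between 0.002 and 0.011 m); the robot touches nothing.
It fails at once if the yellow jar is shoved more than 30 mm (distance of jar_yellow from where it was at the start of the episode above 0.03 m).
It fails at once if the red jar is shoved more than 30 mm (distance of jar_red from where it was at the start of the episode above 0.03 m).
It fails at once if the blue jar is shoved more than 30 mm (distance of jar_blue from where it was at the start of the episode above 0.03 m).
Of panel1, panel2, panel3, panel4 only 3 to 4 are there at a start; the rules pass over those that are not, and their reading is None.
At some moment in a run one of panel1, panel2, panel3, panel4 may be knocked a few centimetres aside while the robot is not near it.
It also fails if it takes over 210 s, if anything falls off the work surface, if the arm or the gripper's body presses on something with over 40 N, if the wrist force passes 120 N, or if a joint passes its speed limit or range.

## Robot

A 6-joint arm with a two-finger parallel gripper is mounted at the origin on the work surface. World frame = base frame: x ahead of the robot, y to its left, z up, the work surface at z = 0. Lengths are in m, angles in rad, forces in N, time in s.
With the tool pointing down it reaches from about 0.4 to 0.825 m from the base axis. Payload 7 kg.
Tool frame: the origin (TCP) lies between the finger pads; the fingertips stand bot.tips_ahead ahead of it and the grasp point (between the pads) is the TCP (bot.tips_ahead is the distance from the TCP to the fingertips, in m); z points along the fingers, y is the line along which they close (so a half turn about z gives the same grasp; the last joint's range is limited). The gripper opens to 88 mm and grips with 3 to 60 N. Pads are 19 mm wide; open, the fingers measure 130 mm over their backs; the gripper's body (78 mm by 193 mm) begins 47 mm behind the grasp point.
Start: joints at [-1.002, 0.359, 0.012, 0, -1.224, -0.288], TCP at [0.187, -0.649, 0.246] pointing down, gripper open.
Joint ranges: [-3.07, 3.07], [-1.43, 2.12], [-1.02, 1.25], [-3.03, 1.67], [-3.05, -0], [-3.03, 3.03]. Speed limits (rad/s): [2.39, 2.39, 3.01, 3.14, 3.14, 3.14].

## Interface

Orientations are given as a 3x3 rotation matrix whose columns are the frame's x, y, z axes.
In Python, from cell import bot gives the robot as it stands.
- The arm moves only by the shell command python3 -m inch 'ROWS' [OPENING] [FORCE]. ROWS is text: rows parted by semicolons, each of 6 numbers parted by spaces: the shift along the world's x, y, z in units of 40 mm (1.0 is 40 mm), then the turn, a rotation vector about the world's x, y, z in units of 6 degrees (1.0 is 6 degrees). In form: tx ty tz wx wy wz; .... A call has 1 to 10 rows; each row is the pose to reach, as a shift and turn from the pose commanded when the call began; what a row does not reach only later rows make up. A row lasts 1/8 s, in which the tool goes at most 62.5 mm and 10.7 degrees, less where a joint would pass 70% of its speed; a pose out of reach is approached as far as the arm can. A call with a gripper value outside its range is refused whole. OPENING is the finger opening in mm, from 0 to 87.6, set as the call begins (- or left out, the last holds). The fingers move at their own pace and stop on an object; FORCE is the grip in N (left out, the last holds). Time passes only in rows, so rows that repeat a pose let the fingers close. It gives the time, the measured TCP pose, the force, the opening and the grip force at its end, in the units of the state.
- bot.state(): the state, without advancing time (a new reading comes with each control period).
- bot.camera(name): name is "scene" or "top" or "wrist"; returns a dict with "img" (480x640x3 uint8, blue, green, red), "fx", "fy", "cx", "cy" (pixels), "extrinsics" (4x4, takes a point from world to camera coordinates). Camera axes: x right, y down, z forward; pixel columns grow to the right and rows downward; lengths in m; the calibration is good to about 2 mm. A picture is of the moment at which its call begins. There is no depth.
- bot.finish_job(): hands the job in; it is judged then, once.
The state is a dict: "t": time; "q": joint angles; "dq": joint speeds; "joint_torque": joint torques, N m; "tool_pos": TCP position; "tcp_rot": TCP orientation; "wrist_force": force on the tool from outside, world axes, zero at the start; "ft_torque": the same for the moment, N m; "opening": finger opening in m; "grasp_force": force on a finger pad.
Only numpy, scipy, OpenCV 4.12 (cv2) and the standard library are available. Lean on these libraries where they do the work, as an engineer would, in place of code of your own. Each camera call takes 0.05 s, during which the arm holds its last target. There are 200 camera calls.

## Working session

There is one attempt and no reset: what is moved stays moved. The work goes in short steps, Python scripts to look and compute and a shell command to move; the robot and the scene stay as the last step left them, time stands still between calls to the robot, and variables do not carry over. Pictures are saved under pics/ and viewed, at most 16 in all, crops included, and the job is handed in when it is done.

```bash
mkdir -p pics; ls; python3 - <<'E'
from cell import bot
import cv2,numpy as np
for n in("scene","top"):
    c=bot.camera(n); cv2.imwrite(f"pics/{n}0.png",c["img"]); print(n,c["fx"],c["fy"],c["cx"],c["cy"],np.round(c["extrinsics"],4).tolist())
s=bot.state(); print(s); print(bot.tips_ahead)
E
```

```text
pics
scene 536.1846319094989 536.1846319094989 329.93585848574025 239.1325278292491 [[-0.5116, 0.8591, -0.0152, 0.2131], [0.4794, 0.2708, -0.8348, -0.2207], [-0.713, -0.4344, -0.5504, 1.8114], [0.0, 0.0, 0.0, 1.0]]
top 474.70397703476885 474.70397703476885 321.596278326162 237.1259339818394 [[0.0036, -0.9998, -0.0176, 0.1173], [-0.9986, -0.0026, -0.0526, 0.5511], [0.0526, 0.0178, -0.9985, 1.1686], [0.0, 0.0, 0.0, 1.0]]
{'t': 0.1, 'q': array([-1.00189164e+00,  3.59356767e-01,  1.11412478e-02, -2.88361861e-04,
       -1.22410237e+00, -2.88072340e-01]), 'dq': array([-5.51625826e-04, -2.14125234e-03,  3.17588110e-03, -6.58468409e-05,
       -4.37149595e-04,  2.44707479e-03]), 'joint_torque': array([-1.82275104e-03, -5.84161985e+01,  2.93749988e+01,  7.01552108e+00,
        1.01511955e-02, -2.62691015e-05]), 'tool_pos': array([ 0.18691711, -0.64817616,  0.24468913]), 'tcp_rot': array([[-9.60852241e-01, -2.77060683e-01, -5.91187616e-04],
       [-2.77061260e-01,  9.60851195e-01,  1.42799622e-03],
       [ 1.72401719e-04,  1.53588855e-03, -9.99998806e-01]]), 'wrist_force': array([-1.07390639,  0.56445055, -0.22905124]), 'ft_torque': array([ 0.00135698,  0.00899977, -0.00277646]), 'grasp_force': 0.0, 'opening': 0.08737976801265104}
0.019
```

View pics/top0.png

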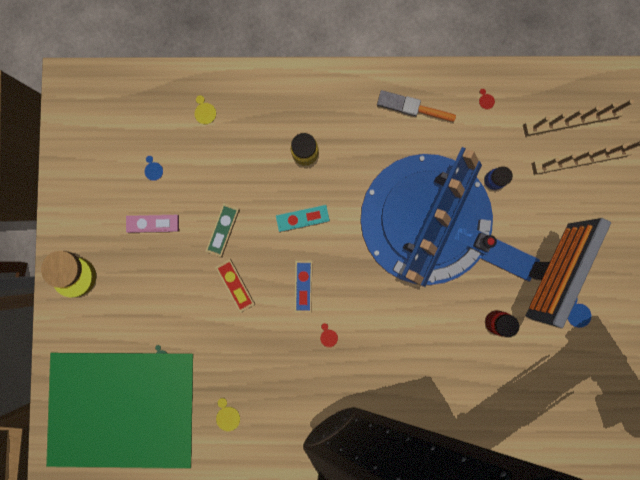

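View pics/scene0.png

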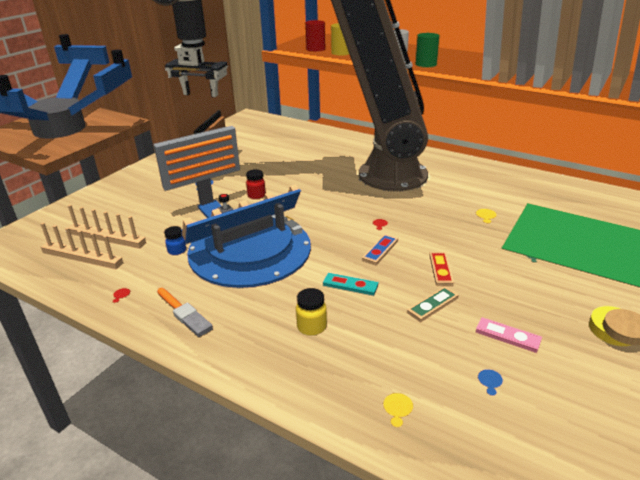

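Three panels are present: red (235,286), green (222,231) and blue (304,286). Yellow is absent, and the turquoise (303,218) and pink (152,224) ones are decoys. The stand is centred near (427,218), and the knob is at (487,241), next to the heater.

```bash
cat > h.py <<'E'
import cv2,numpy as np
from cell import bot
def ray(c,u,v,z):
    E=c["extrinsics"];R,t=E[:3,:3],E[:3,3]
    o=-R.T@t; d=R.T@np.array([(u-c["cx"])/c["fx"],(v-c["cy"])/c["fy"],1.])
    return o+d*(z-o[2])/d[2]
def proj(c,p):
    E=c["extrinsics"];q=E[:3,:3]@np.asarray(p)+E[:3,3]
    return np.array([c["fx"]*q[0]/q[2]+c["cx"],c["fy"]*q[1]/q[2]+c["cy"]])
def panel(c,box,z=.012):
    "box u0,v0,u1,v1: non-wood blob -> centre, yaw of long axis, size"
    u0,v0,u1,v1=box; hsv=cv2.cvtColor(c["img"][v0:v1,u0:u1],cv2.COLOR_BGR2HSV).astype(int)
    H,S,V=hsv[...,0],hsv[...,1],hsv[...,2]
    wood=(H>8)&(H<22)&(S<160)
    m=(~wood).astype(np.uint8); m=cv2.morphologyEx(m,cv2.MORPH_CLOSE,np.ones((5,5)))
    n,l,st,_=cv2.connectedComponentsWithStats(m); k=1+st[1:,4].argmax()
    v,u=np.nonzero(l==k); P=np.array([ray(c,a+u0,b+v0,z)[:2] for a,b in zip(u,v)],np.float32)
    (x,y),(w,h),a=cv2.minAreaRect(P)
    if w<h: w,h,a=h,w,a+90
    return np.round([x,y,(a+90)%180-90,w,h],4)
def st(): 
    s=bot.state(); print("t",round(s["t"],2),"p",np.round(s["tool_pos"],4),"F",np.round(s["wrist_force"],1),"open",round(s["opening"],4),"g",round(s["grasp_force"],1)); return s
E
python3 - <<'E'
from h import *
c=bot.camera("top")
for n,b in dict(red=(210,253,262,318),green=(200,200,246,262),blue=(285,254,325,320),turq=(268,200,335,238)).items(): print(n,panel(c,b))
# disc outline
hsv=cv2.cvtColor(c["img"],cv2.COLOR_BGR2HSV)
m=cv2.inRange(hsv,(95,120,40),(125,255,255)); m[:,:350]=0;m[:150]=0;m[300:]=0;m[:,500:]=0
P=np.array([ray(c,u,v,.012)[:2] for v,u in np.argwhere(m)],np.float32)
print("disc circle",cv2.minEnclosingCircle(cv2.convexHull(P[ (P[:,1]>-.0)|(1>0)])))
print("ctr(px427,218)",ray(c,427,218,.02))
print("knob",ray(c,487,240,.105))
for n,u,v,z in(("jr",503,323,.08),("jb",499,177,.065),("jy",304,144,.085),("tickload",400,268,.03)):print(n,ray(c,u,v,z))
im=cv2.resize(c["img"][130:340,340:620],None,fx=2.8,fy=2.8,interpolation=cv2.INTER_CUBIC);cv2.imwrite("pics/z1.png",im)
E
```

```text
red [ 0.4292  0.3381 29.3848  0.126   0.0376]
green [  0.5696   0.3702 -21.0441   0.1228   0.0419]
blue [0.4316 0.1663 0.3063 0.1241 0.0375]
turq [5.99900e-01 1.61700e-01 8.80933e+01 1.49700e-01 7.21000e-02]
disc circle ((0.5936506986618042, -0.16834010183811188), 0.18993251025676727)
ctr(px427,218) [ 0.59871315 -0.14234648  0.02      ]
knob [ 0.54044706 -0.26153072  0.105     ]
jr [ 0.34890794 -0.30383962  0.08      ]
jb [ 0.69318237 -0.30541024  0.065     ]
jy [0.76836484 0.16039994 0.085     ]
tickload [ 0.47479649 -0.07345717  0.03      ]
```

View pics/z1.png

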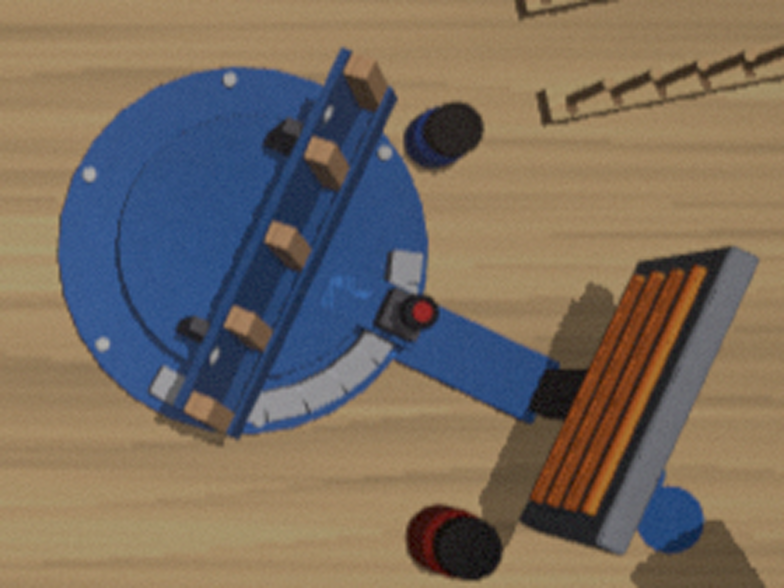

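The zoom gives the disc centre at about (0.595,-0.142). The knob is at u=491, v=241, so about (0.537,-0.270). That is 140 mm from the axis, as specified. The loading side faces the robot. I'll move above the knob, passing over the heater.

```bash
python3 -m inch "0.5 0.5 1.5 0 0 0; 1 1.1 2 0 0 1; 2 2.2 2 0 0 2; 3 3.3 2 0 0 3; 4 4.3 2 0 0 4; 5 5.4 2 0 0 5; 6 6.5 2 0 0 6; 7 7.6 2 0 0 7; 8 8.6 2 0 0 8; 8.75 9.45 2 0 0 8.25" 65
python3 -m inch "0 0 0 0 0 0; 0 0 -1 0 0 0; 0 0 -2 0 0 0; 0 0 -2.5 0 0 0; 0 0 -2.5 0 0 0"
python3 - <<'E'
from h import *
s=st(); print(np.round(s["tcp_rot"],3).tolist())
c=bot.camera("wrist"); cv2.imwrite("pics/w1.png",c["img"])
print("pred knob px",proj(c,(.537,-.270,.105)))
E
```

```text
t: 1.4
tool_pos: [0.5383, -0.2686, 0.3253]
tcp_rot: [[-0.411, -0.912, -0.0], [-0.912, 0.411, 0.0], [-0.0, 0.0, -1.0]]
wrist_force: [-0.3, 0.1, 0.0]
opening: 0.065
grasp_force: 0.0
t: 2.02
tool_pos: [0.5356, -0.2708, 0.2239]
tcp_rot: [[-0.414, -0.91, -0.004], [-0.91, 0.414, 0.001], [0.001, 0.004, -1.0]]
wrist_force: [-0.0, 0.0, 1.0]
opening: 0.0651
grasp_force: 0.0
t 2.02 p [ 0.5356 -0.2708  0.2239] F [-0.  0.  1.] open 0.0651 g 0.0
[[-0.414, -0.91, -0.004], [-0.91, 0.414, 0.001], [0.001, 0.004, -1.0]]
pred knob px [318.27442453 242.49731116]
```

View pics/w1.png

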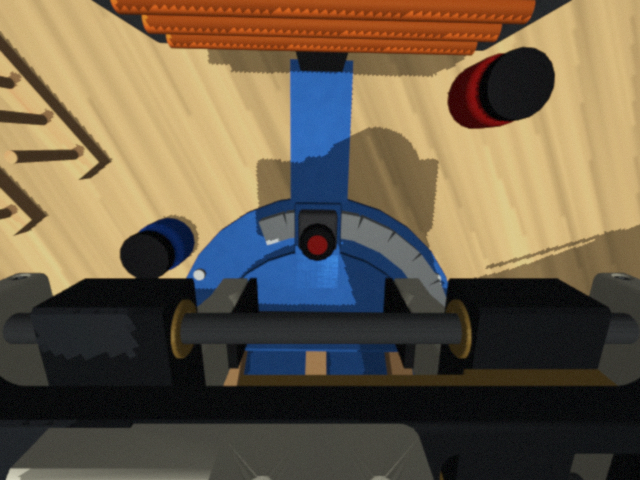

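The knob appears at (318,242), matching the prediction. Next I descend, grip and lift.

```bash
python3 -m inch "0 0 -0.8 0 0 0; 0 0 -1.6 0 0 0; 0 0 -2.4 0 0 0; 0 0 -3 0 0 0; 0 0 -3.2 0 0 0; 0 0 -3.2 0 0 0"
python3 -m inch "0 0 0 0 0 0; 0 0 0 0 0 0; 0 0 0 0 0 0; 0 0 0 0 0 0; 0 0 0.1 0 0 0; 0 0 0.2 0 0 0; 0 0 0.3 0 0 0; 0 0 0.4 0 0 0; 0 0 0.45 0 0 0; 0 0 0.45 0 0 0" 20 45
```

```text
t: 2.82
tool_pos: [0.5376, -0.2709, 0.0984]
tcp_rot: [[-0.413, -0.911, 0.001], [-0.911, 0.413, -0.0], [0.0, -0.001, -1.0]]
wrist_force: [-0.5, 0.5, 0.3]
opening: 0.0653
grasp_force: 0.0
t: 4.08
tool_pos: [0.5369, -0.2705, 0.1156]
tcp_rot: [[-0.413, -0.911, -0.0], [-0.911, 0.413, 0.0], [-0.0, 0.0, -1.0]]
wrist_force: [-0.0, 0.7, -7.7]
opening: 0.0286
grasp_force: 45.0
```

```bash
cat > arc.py <<'E'
import numpy as np,sys
# arc table: centre, start point, total deg, steps -> shifts in units
def arc(C,P,deg,n):
    C=np.array(C);d=np.array(P)-C
    for i in range(1,n+1):
        a=np.radians(deg*i/n);R=np.array([[np.cos(a),-np.sin(a)],[np.sin(a),np.cos(a)]])
        print(*np.round((R@d-d)/.04,2),0,0,0,round(deg*i/n/6,2),end="; ")
    print(np.round(C+R@d,4))
E
python3 -c "
from arc import *
arc((.595,-.142),(.537,-.2705),-37.5,10)
arc((.595,-.142),(.467,-.2086),-37.5,10)
arc((.595,-.142),(.537,-.2705),-75,1)"
```

```text
-0.21 0.1 0 0 0 -0.62; -0.41 0.22 0 0 0 -1.25; -0.6 0.34 0 0 0 -1.88; -0.78 0.48 0 0 0 -2.5; -0.96 0.64 0 0 0 -3.12; -1.12 0.8 0 0 0 -3.75; -1.27 0.97 0 0 0 -4.38; -1.41 1.16 0 0 0 -5.0; -1.54 1.35 0 0 0 -5.62; -1.66 1.55 0 0 0 -6.25; [ 0.4708 -0.2086]
-0.1 0.21 0 0 0 -0.62; -0.19 0.43 0 0 0 -1.25; -0.26 0.66 0 0 0 -1.88; -0.32 0.88 0 0 0 -2.5; -0.37 1.12 0 0 0 -3.12; -0.39 1.35 0 0 0 -3.75; -0.41 1.59 0 0 0 -4.38; -0.4 1.82 0 0 0 -5.0; -0.39 2.06 0 0 0 -5.62; -0.35 2.29 0 0 0 -6.25; [ 0.4529 -0.1169]
-2.03 3.78 0 0 0 -12.5; [ 0.4559 -0.1192]
```

```bash
python3 -m inch "-0.21 0.1 0 0 0 -0.62; -0.41 0.22 0 0 0 -1.25; -0.6 0.34 0 0 0 -1.88; -0.78 0.48 0 0 0 -2.5; -0.96 0.64 0 0 0 -3.12; -1.12 0.8 0 0 0 -3.75; -1.27 0.97 0 0 0 -4.38; -1.41 1.16 0 0 0 -5.0; -1.54 1.35 0 0 0 -5.62; -1.66 1.55 0 0 0 -6.25"
python3 -m inch "-0.1 0.21 0 0 0 -0.62; -0.2 0.42 0 0 0 -1.25; -0.27 0.64 0 0 0 -1.88; -0.33 0.86 0 0 0 -2.5; -0.37 1.09 0 0 0 -3.12; -0.4 1.32 0 0 0 -3.75; -0.41 1.55 0 0 0 -4.38; -0.41 1.78 0 0 0 -5; -0.4 2 0 0 0 -5.62; -0.37 2.23 0 0 0 -6.25"
python3 -m inch "0 0 0 0 0 0; 0 0 0 0 0 0; 0 0 -0.2 0 0 0; 0 0 -0.4 0 0 0; 0 0 -0.45 0 0 0; 0 0 -0.5 0 0 0"
python3 - <<'E'
from h import *
st()
c=bot.camera("top"); cv2.imwrite("pics/t2.png",cv2.resize(c["img"][130:340,340:620],None,fx=2.8,fy=2.8,interpolation=cv2.INTER_CUBIC))
E
```

```text
t: 5.32
tool_pos: [0.4725, -0.2078, 0.1162]
tcp_rot: [[-0.883, -0.47, 0.004], [-0.47, 0.883, 0.0], [-0.004, -0.002, -1.0]]
wrist_force: [5.7, 5.0, -8.6]
opening: 0.0288
grasp_force: 45.0
t: 6.58
tool_pos: [0.459, -0.1186, 0.1168]
tcp_rot: [[-0.987, 0.164, 0.006], [0.164, 0.987, 0.0], [-0.006, 0.001, -1.0]]
wrist_force: [7.6, 2.7, -8.5]
opening: 0.0288
grasp_force: 45.0
t: 7.32
tool_pos: [0.4592, -0.1189, 0.0976]
tcp_rot: [[-0.987, 0.161, 0.006], [0.161, 0.987, -0.0], [-0.006, 0.001, -1.0]]
wrist_force: [-3.3, 6.4, 19.5]
opening: 0.029
grasp_force: 45.0
t 7.33 p [ 0.4592 -0.1189  0.0976] F [-3.3  6.4 19.5] open 0.029 g 45.0
```

View pics/t2.png

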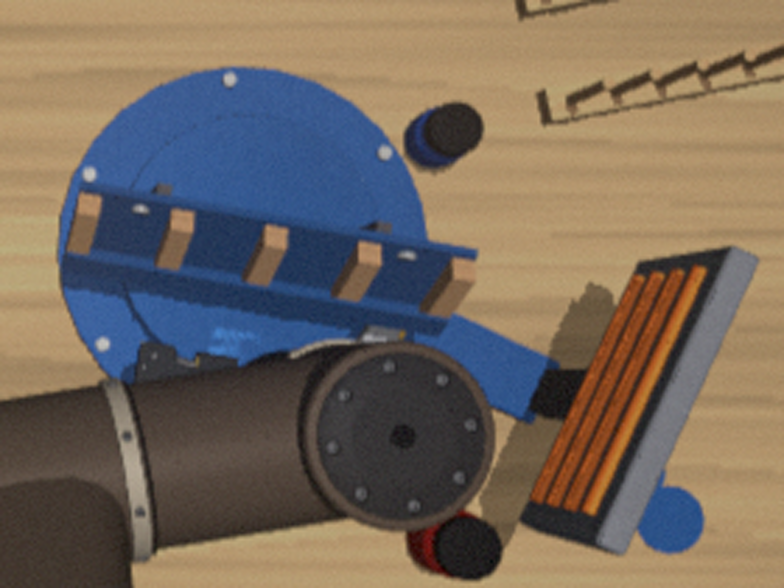

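The plunger is down at the home height (z 0.0976) and the easel now faces the robot. I'll release, rise, and measure the easel with the arm out of the way.

```bash
cat >> h.py <<'E'
from scipy.spatial.transform import Rotation as Rn
def rot(yc,zt):
    "tool rotation with z=zt, y ~ yc"
    zt=np.array(zt,float);zt/=np.linalg.norm(zt);y=np.array(yc,float);y-=zt*(y@zt);y/=np.linalg.norm(y)
    return np.c_[np.cross(y,zt),y,zt]
def goto(p,R=None):
    s=bot.state();d=(np.array(p)-s["tool_pos"])/.04
    w=np.zeros(3) if R is None else np.degrees(Rn.from_matrix(R@s["tcp_rot"].T).as_rotvec())/6
    print("shift",np.round(d,2),"turn",np.round(w,2))
def pick(c,yaw,a=15,g=.030,z=.0215):
    "TCP pose for panel centre c (xy), top end along yaw deg"
    y=np.radians(yaw);a=np.radians(a);u=np.array([np.cos(y),np.sin(y),0]);k=(z-.006)/np.cos(a)
    zt=-np.sin(a)*u-np.cos(a)*np.array([0,0,1]); G=np.array([*c,.006])+g*u
    return G-k*zt, rot([-np.sin(y),np.cos(y),0],zt)
E
python3 -m inch "0 0 0 0 0 0; 0 0 0 0 0 0; 0 0 0.2 0 0 0; 0 0 1 0 0 0; 0 0 2 0 0 0; 0 0 3.5 0 0 0; 0 0 5 0 0 0; 0 1.2 5 0 0 0; 0 2.4 5 0 0 0.5; 0 3.8 5 0 0 1.6" 65
python3 -m inch "0 1.2 0 0 1 0; 0 2.5 0 0 2.5 0; 0 3.5 0 0 2.5 0; 0 3.5 0 0 2.5 0; 0 3.5 0 0 2.5 0"
python3 - <<'E'
from h import *
st()
c=bot.camera("top"); cv2.imwrite("pics/t3.png",cv2.resize(c["img"][150:300,350:530],None,fx=4,fy=4,interpolation=cv2.INTER_CUBIC))
cv2.imwrite("pics/t3full.png",c["img"])
for n,b in dict(red=(210,253,262,318),green=(200,200,246,262),blue=(285,254,325,320)).items(): print(n,panel(c,b))
E
```

```text
t: 8.62
tool_pos: [0.4555, 0.0335, 0.2965]
tcp_rot: [[-1.0, -0.005, 0.001], [-0.005, 1.0, 0.0], [-0.001, 0.0, -1.0]]
wrist_force: [2.1, 0.1, -0.4]
opening: 0.0646
grasp_force: 0.0
t: 9.25
tool_pos: [0.4557, 0.1723, 0.2958]
tcp_rot: [[-0.966, -0.004, -0.259], [-0.004, 1.0, -0.001], [0.259, 0.0, -0.966]]
wrist_force: [0.1, 0.0, -0.6]
opening: 0.065
grasp_force: 0.0
t 9.25 p [0.4557 0.1723 0.2958] F [ 0.1  0.  -0.6] open 0.065 g 0.0
red [  0.4423   0.3146 -43.2369   0.1382   0.1047]
green [ 6.1370e-01  3.4370e-01 -8.9876e+01  6.3800e-02  6.0700e-02]
blue [0.4378 0.1615 0.1899 0.1415 0.0974]
```

View pics/t3.png

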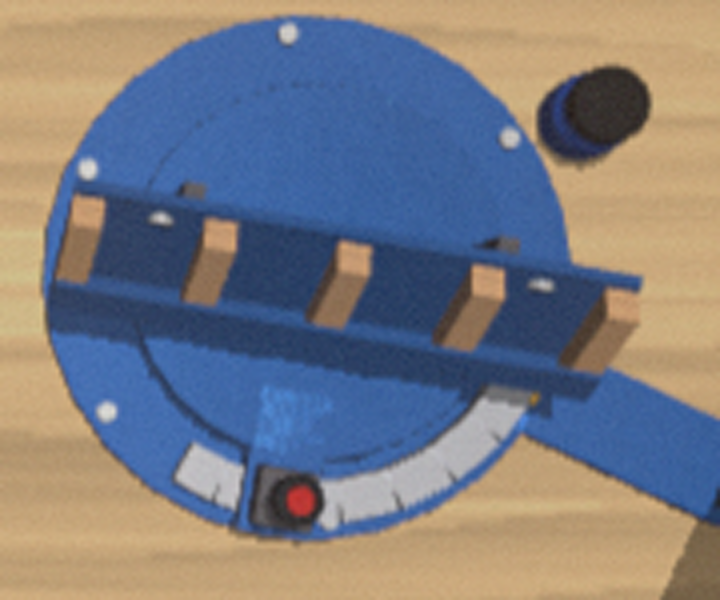

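The picture shows the five fin tops at crop (86,211), (218,237), (353,257), (485,281) and (619,306), and the knob at (298,500). I'll fit the easel pose from these.

```bash
cat >> h.py <<'E'
def easelR(yaw):
    c,s=np.cos(np.pi/6),.5; Rz=Rn.from_euler("z",yaw).as_matrix()
    return Rz@np.array([[s,0,-c],[0,1,0],[c,0,s]])
E
python3 - <<'E'
from h import *
from scipy.optimize import least_squares
c=bot.camera("top")
uv=np.array([[86,211],[218,237],[353,257],[485,281],[619,306]])/4.+[350,150]
ys=np.array([.15,.075,0,-.075,-.15])
def f(q): 
    R=easelR(q[2]); return np.concatenate([proj(c,np.array([q[0],q[1],.075])+R@[.072,y,.010])-p for y,p in zip(ys,uv)])
r=least_squares(f,[.565,-.137,-.16]); print(r.x,np.degrees(r.x[2]),r.fun.round(1))
R=easelR(r.x[2])
for x,y,z in((.078,.159,0),(.078,-.159,0),(.018,.159,.022),(.018,-.159,.022)): print((proj(c,np.array([*r.x[:2],.075])+R@[x,y,z])-[350,150])*4)
print("knob",ray(c,298/4+350,150+500/4,.105))
cc=np.array([.595,-.142]);print("offset in turret", Rn.from_euler("z",-r.x[2]).as_matrix()[:2,:2]@(r.x[:2]-cc))
E
```

```text
[ 0.56801798 -0.13690713 -0.1736524 ] -9.949549436672857 [-0.2  0.1  0.1 -0.5 -0.3  0.3  0.2  0.2  0.3 -0.1]
[ 72.97561099 188.24617747]
[639.73423067 287.55115535]
[ 52.7329526  280.96660941]
[599.30803548 377.48277424]
knob [ 0.45990936 -0.1182511   0.105     ]
offset in turret [-0.02745617  0.0003543 ]
```

```bash
python3 - <<'E'
from h import *
p,R=pick((.4316,.1663),0.3); print(p); goto(p,R)
goto(p+[0,0,.06],R)
E
```

```text
[0.46575274 0.16647882 0.0215    ]
shift [ 0.25 -0.13 -6.87] turn [-0.01  0.01  0.02]
shift [ 0.25 -0.13 -5.37] turn [-0.01  0.01  0.02]
```

```bash
python3 -m inch "0.1 -0.1 -1.4 0 0 0; 0.25 -0.13 -2.8 0 0 0; 0.25 -0.13 -4.2 0 0 0; 0.25 -0.13 -5.4 0 0 0; 0.25 -0.13 -6.2 0 0 0; 0.25 -0.13 -6.7 0 0 0; 0.25 -0.13 -6.87 0 0 0; 0.25 -0.13 -6.87 0 0 0"
python3 -m inch "0 0 0 0 0 0; 0 0 0 0 0 0; 0 0 0 0 0 0; 0 0 0 0 0 0; 0 0 0 0 0 0" 30 25
python3 -m inch "0 0 0.3 0 0 0; 0 0 1 0 0 0; 0 0 2.2 0 0 0; 0 0 3.5 0 0 0; 0 0 5 0 0 0; 0 0 5 0 0 0"
python3 - <<'E'
from h import *
c=bot.camera("wrist"); cv2.imwrite("pics/w4.png",c["img"])
E
```

```text
t: 10.35
tool_pos: [0.4659, 0.1668, 0.0214]
tcp_rot: [[-0.966, -0.003, -0.259], [-0.003, 1.0, 0.0], [0.259, 0.001, -0.966]]
wrist_force: [-0.2, -0.1, 0.5]
opening: 0.0651
grasp_force: 0.0
t: 10.98
tool_pos: [0.4661, 0.1675, 0.0212]
tcp_rot: [[-0.966, -0.004, -0.258], [-0.004, 1.0, -0.0], [0.258, 0.001, -0.966]]
wrist_force: [-0.0, -1.0, 6.1]
opening: 0.0418
grasp_force: 24.9
t: 11.72
tool_pos: [0.468, 0.1684, 0.2263]
tcp_rot: [[-0.968, -0.004, -0.25], [-0.005, 1.0, 0.004], [0.25, 0.006, -0.968]]
wrist_force: [-1.0, 0.6, -2.3]
opening: 0.0416
grasp_force: 24.9
```

View pics/w4.png

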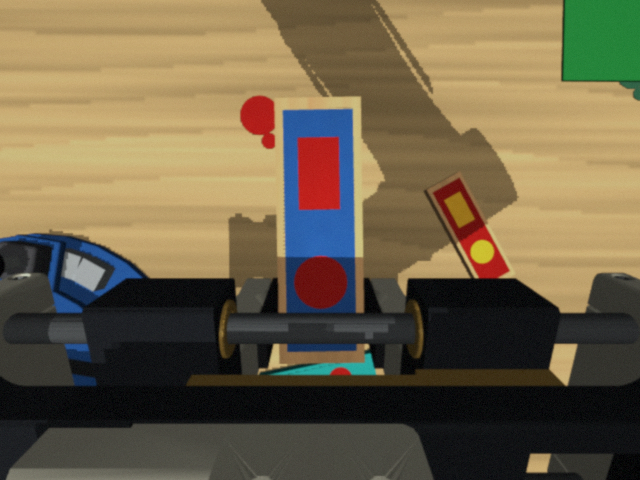

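The panel is gripped straight: its edges are at columns 277 and 362 and its bottom end at row 97. Next I compute the placing poses for bay y=-37.5.

```bash
cat >> h.py <<'E'
EO=np.array([.568,-.137,.075]);ER=easelR(-.1736)
def place(y,up=0,out=0,a=15,g=.030,z=.0215):
    "TCP pose for panel held as by pick, centre at easel (65+up, y, 6+out) mm"
    ar=np.radians(a);k=(z-.006)/np.cos(ar)
    tz=ER@[-np.sin(ar),0,-np.cos(ar)]
    P=EO+ER@[.065+up/1e3+g,y/1e3,.006+out/1e3]-k*tz
    return P,rot(ER[:,1],tz)
def steps(y):
    for n,u,o in(("pre1",90,60),("pre2",90,4),("low",3,4),("on",1,1),("back",1,70)):
        p,R=place(y,u,o); print(n,p.round(3),end=" ");goto(p,R)
def endcheck(g=.030,z=.0215,a=15):
    s=bot.state();c=bot.camera("wrist");ar=np.radians(a);k=(z-.006)/np.cos(ar);T=s["tcp_rot"]
    zt=T[:,2];y=T[:,1];pz=Rn.from_rotvec(-y*ar).as_matrix()@-zt;px=np.cross(y,pz)
    if px@T[:,0]>0: pass
    G=s["tool_pos"]+k*zt
    for sx in(-.065-g,): print("pred end",[proj(c,G+px*sx+y*w+pz*.006).round() for w in(-.021,.021)], "px",px.round(2),"pz",pz.round(2))
E
python3 - <<'E'
from h import *
endcheck(); steps(-37.5)
E
```

```text
pred end [array([277., 105.]), array([363., 105.])] px [1. 0. 0.] pz [-0. -0.  1.]
pre1 [ 0.585 -0.178  0.28 ] shift [ 2.99 -8.64  1.45] turn [-0.87 -9.96 -1.54]
pre2 [ 0.633 -0.186  0.252] shift [ 4.18 -8.85  0.75] turn [-0.87 -9.96 -1.54]
low [ 0.59  -0.179  0.176] shift [ 3.11 -8.66 -1.14] turn [-0.87 -9.96 -1.54]
on [ 0.592 -0.179  0.173] shift [ 3.15 -8.67 -1.22] turn [-0.87 -9.96 -1.54]
back [ 0.533 -0.169  0.207] shift [ 1.68 -8.41 -0.36] turn [-0.87 -9.96 -1.54]
```

```bash
python3 -m inch "0.1 -0.4 0.5 0 0 0; 0.4 -1.4 1 -0.09 -1 -0.15; 0.8 -2.5 1.3 -0.2 -2.5 -0.4; 1.2 -3.7 1.54 -0.35 -4 -0.62; 1.6 -4.9 1.54 -0.48 -5.5 -0.85; 2 -6.1 1.54 -0.61 -7 -1.08; 2.4 -7.2 1.54 -0.74 -8.5 -1.31; 2.8 -8.1 1.54 -0.83 -9.5 -1.47; 3.04 -8.65 1.54 -0.87 -9.96 -1.54; 3.04 -8.65 1.54 -0.87 -9.96 -1.54"
python3 - <<'E'
from h import *
c=bot.camera("scene"); cv2.imwrite("pics/s5.png",c["img"]); endcheck(g=.034); steps(-37.5)
E
```

```text
t: 13.08
tool_pos: [0.5802, -0.191, 0.3002]
tcp_rot: [[-0.726, 0.17, 0.666], [0.133, 0.985, -0.107], [-0.674, 0.011, -0.738]]
wrist_force: [0.5, 0.4, -0.6]
opening: 0.0417
grasp_force: 24.9
pred end [array([277.,  97.]), array([363.,  97.])] px [ 0.53 -0.1   0.84] pz [-0.83  0.13  0.54]
pre1 [ 0.585 -0.178  0.28 ] shift [ 0.06  0.21 -0.57] turn [-0.19 -0.37 -0.1 ]
pre2 [ 0.633 -0.186  0.252] shift [ 1.25  0.   -1.27] turn [-0.19 -0.37 -0.1 ]
low [ 0.59  -0.179  0.176] shift [ 0.18  0.19 -3.15] turn [-0.19 -0.37 -0.1 ]
on [ 0.592 -0.179  0.173] shift [ 0.22  0.18 -3.23] turn [-0.19 -0.37 -0.1 ]
back [ 0.533 -0.169  0.207] shift [-1.25  0.44 -2.37] turn [-0.19 -0.37 -0.1 ]
```

View pics/s5.png

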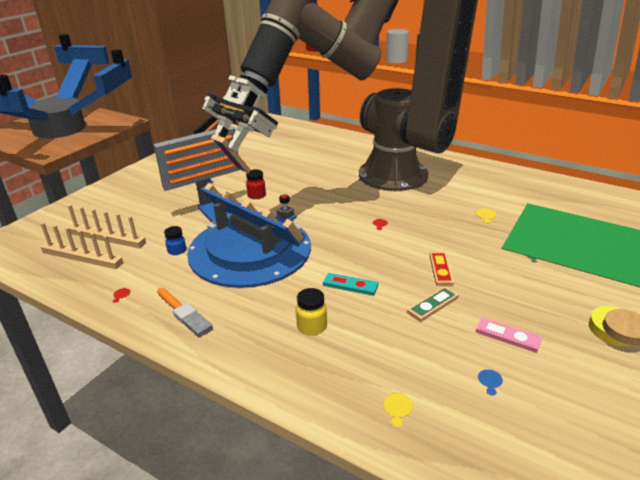

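The arm reaches this pose and the panel is upright, tipped back near the easel. Let it settle and recompute.

```bash
python3 -m inch "0 0 0 0 0 0; 0 0 0 0 0 0; 0 0 0 0 0 0"
python3 - <<'E'
from h import *
import h
print(np.round(bot.state()["q"],3))
for u,o in((94,60),(94,4),(40,4),(7,4),(5,1)): goto(*place(-37.5,u,o))
E
```

```text
t: 13.55
tool_pos: [0.5841, -0.1842, 0.3041]
tcp_rot: [[-0.723, 0.158, 0.672], [0.125, 0.987, -0.098], [-0.679, 0.013, -0.734]]
wrist_force: [-0.0, 0.7, -1.0]
opening: 0.0417
grasp_force: 24.9
[-0.142 -0.126 -0.948  1.028 -0.003 -2.62 ]
shift [ 0.08  0.14 -0.53] turn [-0.18 -0.34 -0.14]
shift [ 1.27 -0.06 -1.23] turn [-0.18 -0.34 -0.14]
shift [ 0.6   0.05 -2.4 ] turn [-0.18 -0.34 -0.14]
shift [ 0.2   0.12 -3.11] turn [-0.18 -0.34 -0.14]
shift [ 0.24  0.12 -3.19] turn [-0.18 -0.34 -0.14]
```

Joint 5 is at its limit (0), so the tool can't get flatter than about 47°. I'll pitch it 15° steeper, log joint states, and fit the arm's planar kinematics for a reach check.

```bash
cat > lg.py <<'E'
from h import *
import json
s=bot.state()
open("q.txt","a").write(json.dumps([list(s["q"]),list(s["tool_pos"]),s["tcp_rot"].tolist()])+"\n")
E
python3 lg.py
python3 -m inch "0 0 0 0.13 0.8 0; -0.1 0 0 0.26 1.6 0; -0.1 0 0 0.4 2.5 0; -0.1 0 0 0.4 2.5 0; -0.1 0 0 0.4 2.5 0">/dev/null; python3 lg.py
python3 -m inch "-0.5 0 -0.5 0 0 0; -0.9 0 -0.8 0 0 0; -1 0 -1 0 0 0; -1 0 -1 0 0 0; -1 0 -1 0 0 0"; python3 lg.py
cat > kin.py <<'E'
from h import *
import json
from scipy.optimize import least_squares
D=[json.loads(l) for l in open("q.txt")]
D.append([[-1.00189,.359357,.01114,0,-1.2241,-.288],[.18692,-.64818,.24469],None])
def fk(k,q2,q3,q5):
    r0,z0,L2,L3,e,LT=k;p=q2-q3;P=p-q5
    return np.array([r0+L2*np.sin(q2)+L3*np.cos(p)+e*np.sin(p)+LT*np.cos(P), z0+L2*np.cos(q2)-L3*np.sin(p)+e*np.cos(p)-LT*np.sin(P)])
def res(k):
    return np.concatenate([fk(k,q[1],q[2],q[4])-[np.hypot(p[0],p[1]),p[2]] for q,p,_ in D]+[.03*(np.array(k)-[0,.4,.45,.4,.04,.3])])
k=least_squares(res,[0,.4,.45,.4,.04,.3]).x
def ik(r,z,P):
    f=lambda q:np.r_[fk(k,q[0],q[1],q[0]-q[1]-P)-[r,z]]
    s=least_squares(f,[.1,-.5],bounds=([-1.43,-1.02],[2.12,1.25]))
    return np.round([*s.x,s.x[0]-s.x[1]-P,np.abs(s.fun).max()],3)
E
python3 - <<'E'
from kin import *
print(k.round(3),res(k).round(4)[:-6])
for q,p,R in D: print(np.round(q,3),np.round(p,3))
for P in(45,50,55,60,65,70): print(P,"place",ik(.617,.175,np.radians(P)),"pre",ik(.65,.25,np.radians(P)))
print("green pick",[ik(r,.022,np.radians(90+30)) for r in(.68,.70,.72)])
E
```

```text
t: 14.8
tool_pos: [0.5404, -0.1856, 0.2647]
tcp_rot: [[-0.873, 0.164, 0.459], [0.15, 0.986, -0.066], [-0.464, 0.012, -0.886]]
wrist_force: [-0.4, 0.3, -0.8]
opening: 0.0419
grasp_force: 24.9
[0.202 0.174 0.656 0.255 0.002 0.464] [-0.0031 -0.0063  0.0033 -0.0008  0.0022  0.0138 -0.0025 -0.0065]
[-0.142 -0.126 -0.948  1.028 -0.003 -2.62 ] [ 0.584 -0.184  0.304]
[ 0.069 -0.042 -0.5    0.16  -0.646 -1.911] [ 0.581 -0.184  0.304]
[ 0.071 -0.082 -0.642  0.191 -0.545 -1.95 ] [ 0.54  -0.186  0.265]
[-1.002  0.359  0.011  0.    -1.224 -0.288] [ 0.187 -0.648  0.245]
45 place [-0.04  -1.02   0.194  0.115] pre [-0.01  -1.02   0.225  0.037]
50 place [ 0.018 -1.02   0.166  0.08 ] pre [ 0.036 -1.02   0.183  0.003]
55 place [ 0.074 -1.02   0.134  0.047] pre [ 0.034 -0.869 -0.057  0.   ]
60 place [ 0.128 -1.02   0.101  0.016] pre [ 0.049 -0.724 -0.273  0.   ]
65 place [ 0.155 -0.943 -0.036  0.   ] pre [ 0.078 -0.592 -0.464  0.   ]
70 place [ 0.169 -0.8   -0.253  0.   ] pre [ 0.116 -0.468 -0.638  0.   ]
green pick [array([ 0.895,  0.21 , -1.409,  0.   ]), array([ 0.92 ,  0.299, -1.473,  0.   ]), array([ 0.948,  0.394, -1.541,  0.   ])]
```

The fit shows placing needs the tool at 65–70° or steeper, so the panel must be gripped with about 40° of pre-tilt. I'll set the blue panel back down where it was and regrip it at 40°.

```bash
python3 - <<'E'
from h import *
p,R=pick((.4316,.1663),0.3); goto(p+[0,0,.1],R); goto(p,R)
E
```

```text
shift [-1.87  8.8  -3.58] turn [0.46 7.1  1.59]
shift [-1.87  8.8  -6.08] turn [0.46 7.1  1.59]
```

```bash
python3 -m inch "-0.2 0.9 0 0.05 0.7 0.16; -0.4 1.9 0 0.1 1.5 0.32; -0.6 3 0 0.15 2.4 0.5; -0.8 4 0 0.21 3.2 0.7; -1.1 5.1 -0.4 0.27 4.1 0.9; -1.3 6.2 -1 0.33 5 1.1; -1.5 7.2 -1.8 0.4 5.9 1.3; -1.7 8.2 -2.6 0.46 6.7 1.5; -1.87 8.8 -3.3 0.46 7.1 1.59; -1.87 8.8 -3.58 0.46 7.1 1.59" >/dev/null
python3 -m inch "0 0 0 0 0 0; 0 0 0 0 0 0; 0 0 0 0 0 0"
python3 - <<'E'
from h import *
p,R=pick((.4316,.1663),0.3); goto(p,R)
E
```

```text
t: 16.42
tool_pos: [0.4654, 0.1662, 0.122]
tcp_rot: [[-0.966, -0.005, -0.258], [-0.005, 1.0, -0.0], [0.258, 0.001, -0.966]]
wrist_force: [-0.2, 0.5, -0.3]
opening: 0.0418
grasp_force: 24.9
shift [ 0.01  0.01 -2.51] turn [-0.01  0.01  0.  ]
```

```bash
python3 -m inch "0 0 -0.8 0 0 0; 0 0 -1.6 0 0 0; 0 0 -2.2 0 0 0; 0 0 -2.4 0 0 0; 0 0 -2.48 0 0 0; 0 0 -2.48 0 0 0"
python3 -m inch "0 0 0 0 0 0; 0 0 0 0 0 0; 0 0 0.3 0 0 0; 0 0 1 0 0 0; 0 0 1 0 0 0; 0 0 1 0 0 0" 65
python3 - <<'E'
from h import *
p,R=pick((.4276,.1663),0.3,a=40,g=.025,z=.0222); goto(p,R)
E
```

```text
t: 17.18
tool_pos: [0.4654, 0.1667, 0.0224]
tcp_rot: [[-0.966, -0.005, -0.259], [-0.005, 1.0, -0.001], [0.259, 0.001, -0.966]]
wrist_force: [-0.6, 0.1, 0.3]
opening: 0.0418
grasp_force: 24.9
t: 17.92
tool_pos: [0.4648, 0.1665, 0.062]
tcp_rot: [[-0.966, -0.005, -0.259], [-0.005, 1.0, -0.001], [0.259, 0.001, -0.966]]
wrist_force: [0.2, -0.2, -0.1]
opening: 0.0651
grasp_force: 0.0
shift [ 0.03  0.   -1.  ] turn [-0.03  4.16  0.  ]
```

```bash
python3 -m inch "0.02 0 0 0 1.5 0; 0.03 0 0 0 3 0; 0.03 0 0 -0.03 4.16 0; 0.03 0 -0.5 -0.03 4.16 0; 0.03 0 -0.9 -0.03 4.16 0; 0.03 0 -1 -0.03 4.16 0; 0.03 0 -1 -0.03 4.16 0"
python3 -m inch "0 0 0 0 0 0; 0 0 0 0 0 0; 0 0 0 0 0 0; 0 0 0 0 0 0; 0 0 0 0 0 0" 30 25
python3 -m inch "0 0 0.3 0 0 0; 0 0 1 0 0 0; 0 0 2.2 0 0 0; 0 0 3.5 0 0 0; 0 0 5 0 0 0; 0 0 5 0 0 0; 0 0 5 0 0 0"
python3 - <<'E'
from h import *
A=dict(a=40,g=.025,z=.0222)
c=bot.camera("wrist"); cv2.imwrite("pics/w6.png",c["img"]); endcheck(**A)
for u,o in((90,60),(90,4),(40,4),(5,4),(1,1)): goto(*place(-37.5,u,o,**A))
E
```

```text
t: 18.8
tool_pos: [0.4657, 0.1666, 0.022]
tcp_rot: [[-0.766, -0.006, -0.642], [-0.004, 1.0, -0.005], [0.642, -0.001, -0.766]]
wrist_force: [0.0, -0.3, 0.0]
opening: 0.0651
grasp_force: 0.0
t: 19.42
tool_pos: [0.4663, 0.1666, 0.022]
tcp_rot: [[-0.766, -0.006, -0.643], [-0.004, 1.0, -0.004], [0.643, -0.0, -0.766]]
wrist_force: [-0.8, 1.2, 4.5]
opening: 0.0414
grasp_force: 25.0
t: 20.3
tool_pos: [0.4658, 0.1664, 0.222]
tcp_rot: [[-0.766, -0.005, -0.643], [-0.004, 1.0, -0.003], [0.643, -0.0, -0.766]]
wrist_force: [-0.7, -0.4, -0.8]
opening: 0.0414
grasp_force: 24.9
pred end [array([286., 148.]), array([354., 148.])] px [ 1.    0.01 -0.  ] pz [0. 0. 1.]
shift [ 3.03 -8.61  1.58] turn [ -0.83 -10.    -1.54]
shift [ 4.23 -8.82  0.88] turn [ -0.83 -10.    -1.54]
shift [ 3.61 -8.72 -0.21] turn [ -0.83 -10.    -1.54]
shift [ 3.18 -8.64 -0.96] turn [ -0.83 -10.    -1.54]
shift [ 3.2  -8.64 -1.09] turn [ -0.83 -10.    -1.54]
```

View pics/w6.png

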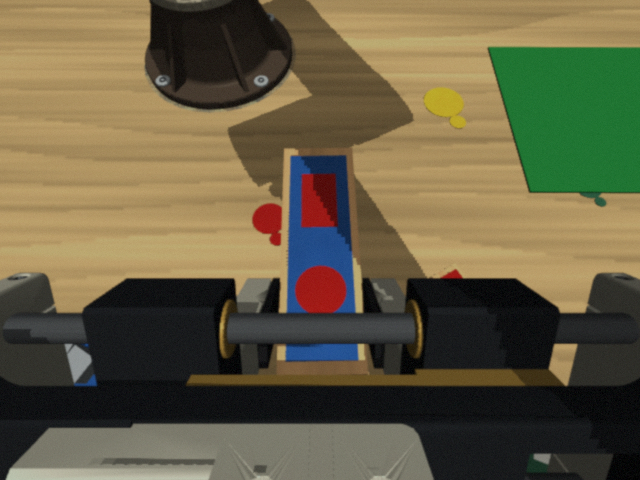

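The panel's end is at row 149 and columns 285–353, as predicted, so the grip offset is right. Next I move to the pre-place pose.

```bash
python3 -m inch "0.1 -0.4 0.5 0 0 0; 0.4 -1.4 1 -0.09 -1 -0.15; 0.8 -2.5 1.3 -0.2 -2.5 -0.4; 1.2 -3.7 1.58 -0.35 -4 -0.62; 1.6 -4.9 1.58 -0.48 -5.5 -0.85; 2 -6.1 1.58 -0.6 -7 -1.08; 2.4 -7.2 1.58 -0.72 -8.5 -1.31; 2.8 -8.1 1.58 -0.8 -9.5 -1.47; 3.03 -8.61 1.58 -0.83 -10 -1.54; 3.03 -8.61 1.58 -0.83 -10 -1.54" >/dev/null
python3 -m inch "0 0 0 0 0 0; 0 0 0 0 0 0; 0 0 0 0 0 0"
python3 - <<'E'
from h import *
A=dict(a=40,g=.025,z=.0222)
print(bot.state()["q"].round(3))
for u,o in((90,60),(90,4),(40,4),(5,4),(1,1),(1,70)): goto(*place(-37.5,u,o,**A))
E
```

```text
t: 22.02
tool_pos: [0.5875, -0.1773, 0.2847]
tcp_rot: [[-0.925, 0.171, 0.338], [0.161, 0.985, -0.059], [-0.343, 0.0, -0.939]]
wrist_force: [-0.2, 0.2, -0.6]
opening: 0.0418
grasp_force: 24.9
[ 0.074  0.041 -0.402  0.118 -0.791 -1.886]
shift [-0.02 -0.03 -0.02] turn [ 0.    0.01 -0.02]
shift [ 1.17 -0.24 -0.72] turn [ 0.    0.01 -0.02]
shift [ 0.56 -0.13 -1.8 ] turn [ 0.    0.01 -0.02]
shift [ 0.13 -0.05 -2.56] turn [ 0.    0.01 -0.02]
shift [ 0.14 -0.05 -2.69] turn [ 0.    0.01 -0.02]
shift [-1.33  0.2  -1.82] turn [ 0.    0.01 -0.02]
```

```bash
python3 -m inch "0.5 -0.1 -0.3 0 0 0; 1.17 -0.24 -0.72 0 0 0; 1.17 -0.24 -0.72 0 0 0; 0.9 -0.19 -1.2 0 0 0; 0.56 -0.13 -1.8 0 0 0; 0.4 -0.1 -2.08 0 0 0; 0.25 -0.07 -2.35 0 0 0; 0.13 -0.05 -2.56 0 0 0; 0.13 -0.05 -2.56 0 0 0; 0.13 -0.05 -2.56 0 0 0"
python3 - <<'E'
from h import *
A=dict(a=40,g=.025,z=.0222)
print(bot.state()["q"].round(3))
for u,o in((5,4),(1,1),(1,70)): goto(*place(-37.5,u,o,**A))
c=bot.camera("scene");cv2.imwrite("pics/s7.png",cv2.resize(c["img"][80:300,120:380],None,fx=3,fy=2.7))
E
```

```text
t: 23.28
tool_pos: [0.5931, -0.18, 0.183]
tcp_rot: [[-0.925, 0.172, 0.34], [0.161, 0.985, -0.059], [-0.345, 0.0, -0.939]]
wrist_force: [0.3, -0.2, -0.7]
opening: 0.0415
grasp_force: 24.9
[ 0.066  0.141 -0.556  0.16  -0.536 -1.933]
shift [-0.01  0.01 -0.02] turn [ 0.    0.03 -0.01]
shift [ 0.    0.01 -0.15] turn [ 0.    0.03 -0.01]
shift [-1.47  0.27  0.72] turn [ 0.    0.03 -0.01]
```

View pics/s7.png

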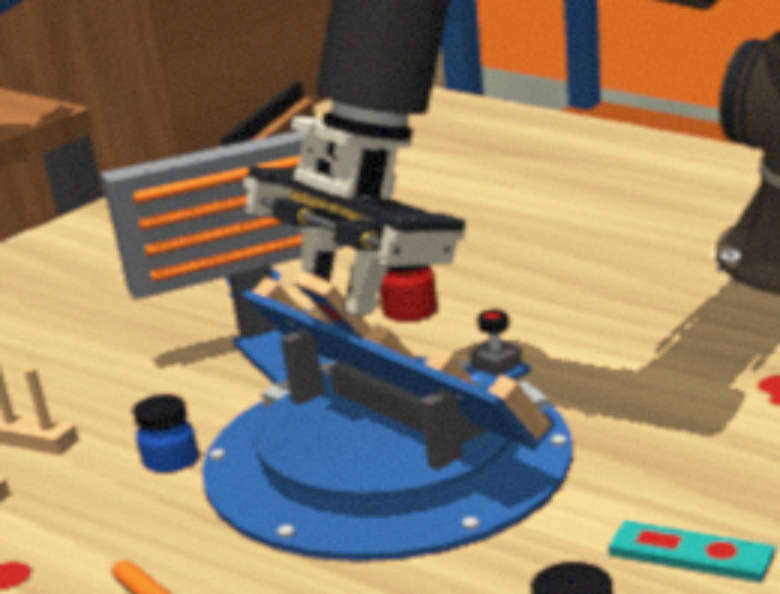

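The panel is in its bay between two fins, with nothing touching. Now seat it, release and back off.

```bash
python3 -m inch "0 0 -0.05 0 0 0; 0 0 -0.1 0 0 0; 0.02 0.01 -0.16 0 0 0; 0.02 0.01 -0.18 0 0 0; 0.02 0.01 -0.18 0 0 0"
python3 -m inch "0 0 0 0 0 0; 0 0 0 0 0 0; 0 0 0 0 0 0; 0 0 0 0 0 0; -0.1 0.02 0.3 0 0 0; -0.3 0.05 0.8 0 0 0; -0.6 0.1 1.6 0 0 0; -1 0.1 2.8 0 0 0; -1.2 0.1 3.6 0 0 0; -1.2 0.1 3.6 0 0 0" 52
python3 - <<'E'
from h import *
c=bot.camera("wrist");cv2.imwrite("pics/w8.png",c["img"])
E
```

```text
t: 23.95
tool_pos: [0.5944, -0.1795, 0.1763]
tcp_rot: [[-0.924, 0.171, 0.341], [0.161, 0.985, -0.059], [-0.346, 0.0, -0.938]]
wrist_force: [1.3, -0.8, 5.4]
opening: 0.0416
grasp_force: 24.9
t: 25.2
tool_pos: [0.5458, -0.1756, 0.3238]
tcp_rot: [[-0.923, 0.171, 0.345], [0.161, 0.985, -0.059], [-0.35, 0.001, -0.937]]
wrist_force: [-0.4, 0.0, 0.1]
opening: 0.0525
grasp_force: 0.0
```

View pics/w8.png

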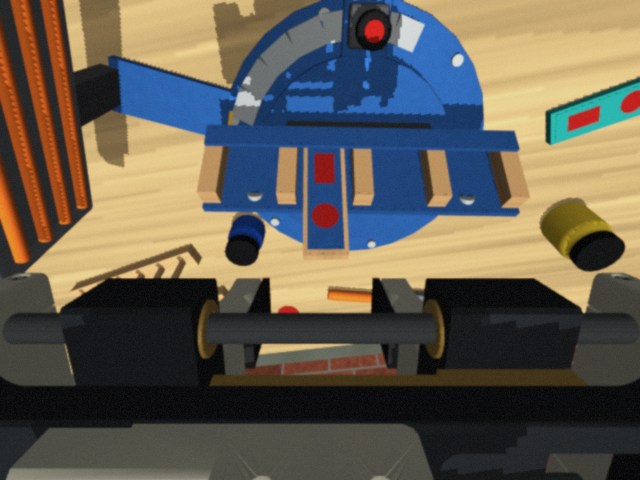

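Blue stands well in its bay: leaning at columns 304–350, straight. Red is next, so I re-measure the remaining panels.

```bash
python3 - <<'E'
from h import *
c=bot.camera("top")
for n,b in dict(red=(210,253,262,318),green=(200,200,246,262)).items(): print(n,panel(c,b))
A=dict(a=40,g=.025,z=.0222)
x,y,yaw,_,_=panel(c,(210,253,262,318))
p,R=pick((x-.003,y),yaw,**A);print(p);goto(p,R);goto(p+[0,0,.06],R)
p,R=pick((x-.003,y),yaw+180,**A);print(p)
E
```

```text
red [ 0.4312  0.3393 29.3172  0.1215  0.0376]
green [  0.5704   0.371  -19.8673   0.1231   0.038 ]
[0.46185046 0.35819704 0.0222    ]
shift [-2.08 13.34 -7.44] turn [-1.73 10.07  5.92]
shift [-2.08 13.34 -5.94] turn [-1.73 10.07  5.92]
[0.39454954 0.32040296 0.0222    ]
```

```bash
python3 -m inch "-0.2 1.3 0 -0.17 1 0.59; -0.4 2.7 0 -0.35 2 1.18; -0.6 4 0 -0.52 3 1.78; -0.8 5.3 -0.3 -0.69 4 2.37; -1 6.7 -0.6 -0.86 5 2.96; -1.2 8 -1 -1.04 6 3.55; -1.5 9.3 -1.5 -1.21 7 4.14; -1.7 10.7 -2 -1.38 8 4.74; -1.9 12 -2.8 -1.56 9 5.33; -2.08 13.34 -3.6 -1.73 10.07 5.92" 65 >/dev/null
python3 -m inch "0 0 -1 0 0 0; 0 0 -2 0 0 0; 0 0 -2.34 0 0 0; 0 0 -2.34 0 0 0; 0 0 -2.34 0 0 0"
python3 - <<'E'
from h import *
A=dict(a=40,g=.025,z=.0222)
p,R=pick((.4312-.003,.3393),29.3,**A);goto(p,R)
c=bot.camera("wrist");cv2.imwrite("pics/w9.png",c["img"])
P=lambda X:proj(c,X).round()
u=np.array([np.cos(np.radians(29.3)),np.sin(np.radians(29.3)),0]);n=np.array([-u[1],u[0],0]);C=np.array([.4282,.3393,.012])
print([P(C-.065*u+w*n) for w in(-.021,.021)],[P(C+.03*u+w*n) for w in(-.021,.021)])
E
```

```text
t: 27.18
tool_pos: [0.4629, 0.3581, 0.0835]
tcp_rot: [[-0.668, -0.49, -0.56], [-0.376, 0.872, -0.315], [0.642, 0.0, -0.767]]
wrist_force: [0.9, 0.2, 0.3]
opening: 0.0654
grasp_force: 0.0
shift [-0.03  0.   -1.53] turn [-0.01  0.01 -0.01]
[array([294., 198.]), array([348., 198.])] [array([289., 321.]), array([352., 321.])]
```

View pics/w9.png

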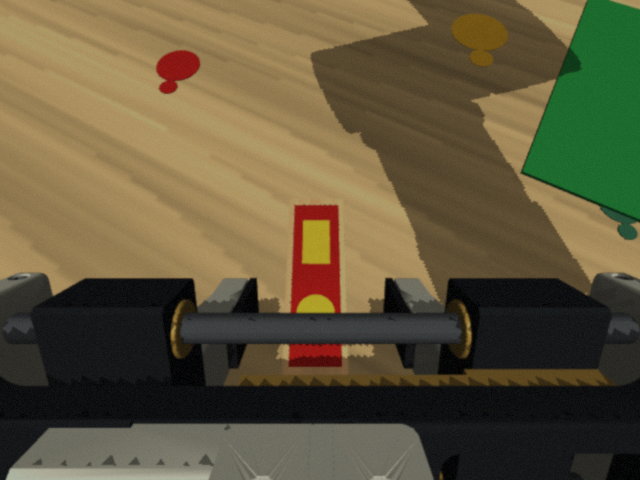

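The red panel is straight between the fingers: its end is at about row 200 against the predicted 198, and it sits 3 mm off centre. Now grip it.

```bash
python3 -m inch "0 0 -0.7 0 0 0; -0.03 0.05 -1.3 0 0 0; -0.03 0.05 -1.53 0 0 0; -0.03 0.05 -1.53 0 0 0"
python3 -m inch "0 0 0 0 0 0; 0 0 0 0 0 0; 0 0 0 0 0 0; 0 0 0 0 0 0; 0 0 0 0 0 0" 30 25
python3 -m inch "0 0 0.3 0 0 0; 0 0 1 0 0 0; 0 0 2.2 0 0 0; 0 0 3.5 0 0 0; 0 0 5 0 0 0; 0 0 6 0 0 0; 0 0 6 0 0 0"
cat > col.py <<'E'
from h import *
def first(c,hs):
    "first row of saturated panel print in the columns between the fingers"
    hsv=cv2.cvtColor(c["img"],cv2.COLOR_BGR2HSV); m=np.zeros(hsv.shape[:2],np.uint8)
    for h0,h1 in hs: m|=cv2.inRange(hsv,(h0,130,30),(h1,255,255))
    return [int(np.argmax(m[60:300,u]>0))+60 for u in(300,310,320,330,340)]
E
python3 - <<'E'
from col import *
A=dict(a=40,g=.025,z=.0222)
c=bot.camera("wrist");print("first red rows (want ~155)",first(c,[(0,6),(172,180)]))
for u,o in((90,60),(90,4),(40,4),(5,4),(1,1)): goto(*place(37.5,u,o,**A))
E
```

```text
t: 27.72
tool_pos: [0.4607, 0.3597, 0.0208]
tcp_rot: [[-0.666, -0.491, -0.562], [-0.375, 0.871, -0.317], [0.645, -0.001, -0.764]]
wrist_force: [0.0, 0.4, 1.7]
opening: 0.0649
grasp_force: 0.3
t: 28.35
tool_pos: [0.4611, 0.3598, 0.0209]
tcp_rot: [[-0.667, -0.49, -0.561], [-0.375, 0.872, -0.316], [0.644, -0.0, -0.765]]
wrist_force: [0.6, 0.7, 2.7]
opening: 0.0414
grasp_force: 24.8
t: 29.22
tool_pos: [0.4618, 0.3603, 0.2651]
tcp_rot: [[-0.671, -0.491, -0.556], [-0.379, 0.871, -0.312], [0.638, 0.002, -0.77]]
wrist_force: [-0.1, 0.5, -1.6]
opening: 0.0418
grasp_force: 24.7
first red rows (want ~155) [154, 154, 153, 153, 153]
shift [  3.46 -11.61   0.53] turn [  1.7  -10.01  -5.94]
shift [  4.66 -11.82  -0.17] turn [  1.7  -10.01  -5.94]
shift [  4.04 -11.71  -1.26] turn [  1.7  -10.01  -5.94]
shift [  3.61 -11.64  -2.01] turn [  1.7  -10.01  -5.94]
shift [  3.63 -11.64  -2.14] turn [  1.7  -10.01  -5.94]
```

```bash
python3 -m inch "0.35 -1.16 0.3 0.17 -1 -0.59; 0.7 -2.3 0.5 0.34 -2 -1.19; 1.05 -3.5 0.53 0.51 -3 -1.78; 1.4 -4.6 0.53 0.68 -4 -2.38; 1.73 -5.8 0.53 0.85 -5 -2.97; 2.1 -7 0.53 1.02 -6 -3.56; 2.4 -8.1 0.53 1.19 -7 -4.16; 2.8 -9.3 0.53 1.36 -8 -4.75; 3.1 -10.4 0.53 1.53 -9 -5.35; 3.46 -11.61 0.53 1.7 -10.01 -5.94" >/dev/null
python3 -m inch "0 0 0 0 0 0; 0 0 0 0 0 0; 0 0 0 0 0 0; 0 0 0 0 0 0"
python3 - <<'E'
from h import *
A=dict(a=40,g=.025,z=.0222)
for u,o in((90,60),(90,4),(40,4),(5,4),(1,1)): goto(*place(37.5,u,o,**A))
E
```

```text
t: 31.02
tool_pos: [0.5996, -0.1037, 0.2815]
tcp_rot: [[-0.927, 0.172, 0.332], [0.162, 0.985, -0.059], [-0.337, -0.001, -0.941]]
wrist_force: [0.8, 0.2, -0.9]
opening: 0.0418
grasp_force: 24.7
shift [ 0.   -0.02  0.06] turn [ 0.   -0.05 -0.  ]
shift [ 1.2  -0.23 -0.64] turn [ 0.   -0.05 -0.  ]
shift [ 0.58 -0.12 -1.73] turn [ 0.   -0.05 -0.  ]
shift [ 0.15 -0.05 -2.48] turn [ 0.   -0.05 -0.  ]
shift [ 0.16 -0.05 -2.61] turn [ 0.   -0.05 -0.  ]
```

```bash
python3 -m inch "0.5 -0.1 -0.3 0 0 0; 1.2 -0.23 -0.64 0 -0.05 0; 1.2 -0.23 -0.64 0 -0.05 0; 0.9 -0.18 -1.2 0 -0.05 0; 0.58 -0.12 -1.73 0 -0.05 0; 0.4 -0.09 -2.05 0 -0.05 0; 0.25 -0.07 -2.3 0 -0.05 0; 0.15 -0.05 -2.48 0 -0.05 0; 0.15 -0.05 -2.48 0 -0.05 0"
python3 -m inch "0 0 -0.05 0 0 0; 0 0 -0.1 0 0 0; 0.02 0.01 -0.16 0 0 0; 0.02 0.01 -0.18 0 0 0; 0.02 0.01 -0.18 0 0 0"
python3 -m inch "0 0 0 0 0 0; 0 0 0 0 0 0; 0 0 0 0 0 0; 0 0 0 0 0 0; -0.1 0.02 0.3 0 0 0; -0.3 0.05 0.8 0 0 0; -0.6 0.1 1.6 0 0 0; -1 0.1 2.8 0 0 0; -1.2 0.1 3.6 0 0 0; -1.2 0.1 3.6 0 0 0" 52
python3 - <<'E'
from h import *
c=bot.camera("wrist");cv2.imwrite("pics/w10.png",c["img"])
c=bot.camera("top")
print(panel(c,(200,200,246,262)))
A=dict(a=40,g=.025,z=.0222)
x,y,yaw,_,_=panel(c,(200,200,246,262))
p,R=pick((x-.003,y),yaw,**A);print(p,np.hypot(*p[:2]));goto(p+[0,0,.06],R)
E
```

```text
t: 32.15
tool_pos: [0.605, -0.1066, 0.1823]
tcp_rot: [[-0.925, 0.174, 0.337], [0.163, 0.985, -0.06], [-0.342, -0.0, -0.94]]
wrist_force: [0.7, -0.6, -0.8]
opening: 0.0416
grasp_force: 24.7
t: 32.78
tool_pos: [0.6085, -0.1066, 0.1779]
tcp_rot: [[-0.924, 0.173, 0.342], [0.162, 0.985, -0.06], [-0.347, 0.0, -0.938]]
wrist_force: [2.2, -5.1, 8.8]
opening: 0.0418
grasp_force: 25.0
t: 34.02
tool_pos: [0.5587, -0.1019, 0.3239]
tcp_rot: [[-0.923, 0.173, 0.344], [0.163, 0.985, -0.058], [-0.349, 0.002, -0.937]]
wrist_force: [1.5, -0.4, -0.5]
opening: 0.0519
grasp_force: 0.0
[  0.5699   0.3711 -20.0387   0.124    0.0381]
[0.60315702 0.35787578 0.0222    ] 0.7013369157498782
shift [ 1.14 11.5  -5.94] turn [ 2.59  9.69 -1.51]
```

View pics/w10.png

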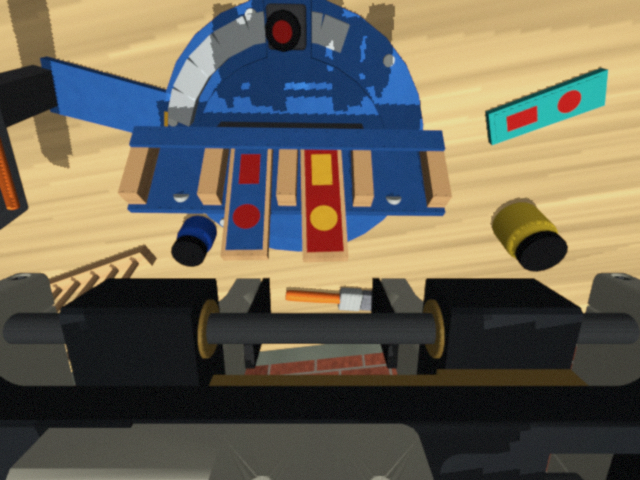

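Red stands well beside blue: columns 305–345, straight. Now approach green.

```bash
python3 -m inch "0.1 1.15 0 0.26 0.97 -0.15; 0.2 2.3 0 0.52 1.94 -0.3; 0.3 3.45 0 0.78 2.9 -0.45; 0.45 4.6 0 1.04 3.88 -0.6; 0.57 5.75 -0.3 1.3 4.85 -0.75; 0.7 6.9 -0.8 1.55 5.8 -0.9; 0.8 8 -1.4 1.8 6.8 -1.06; 0.9 9.2 -2 2.07 7.75 -1.2; 1 10.3 -2.8 2.33 8.7 -1.36; 1.14 11.5 -3.6 2.59 9.69 -1.51" 65 >/dev/null
python3 -m inch "0 0 -1 0 0 0; 0 0 -2 0 0 0; 0 0 -2.34 0 0 0; 0 0 -2.34 0 0 0; 0 0 -2.34 0 0 0; 0 0 -2.34 0 0 0"
python3 - <<'E'
from col import *
A=dict(a=40,g=.025,z=.0222)
p,R=pick((.5699-.003,.3711),-20,**A);goto(p,R);print(bot.state()["q"].round(2))
c=bot.camera("wrist");cv2.imwrite("pics/w11.png",c["img"])
y=np.radians(-20);u=np.array([np.cos(y),np.sin(y),0]);n=np.array([-u[1],u[0],0]);C=np.array([.5669,.3711,.012])
print([proj(c,C-.065*u+w*n).round() for w in(-.021,.021)]);print(first(c,[(50,95)]))
E
```

```text
t: 36.12
tool_pos: [0.6045, 0.3581, 0.084]
tcp_rot: [[-0.721, 0.342, -0.603], [0.261, 0.94, 0.221], [0.642, 0.002, -0.767]]
wrist_force: [-1.1, 0.5, 0.1]
opening: 0.0654
grasp_force: 0.0
shift [-0.03 -0.   -1.54] turn [-0.01  0.01 -0.  ]
[ 0.52  0.83  0.49 -0.52 -1.71 -2.38]
[array([293., 199.]), array([346., 199.])]
[211, 214, 211, 212, 243]
```

```bash
python3 -m inch "0 0 -0.7 0 0 0; 0.03 0 -1.3 0 0 0; 0.03 0 -1.51 0 0 0; 0.03 0 -1.51 0 0 0"
python3 -m inch "0 0 0 0 0 0; 0 0 0 0 0 0; 0 0 0 0 0 0; 0 0 0 0 0 0; 0 0 0 0 0 0" 30 25
python3 -m inch "0 0 0.3 0 0 0; 0 0 1 0 0 0; 0 0 2.2 0 0 0; 0 0 3.5 0 0 0; 0 0 5 0 0 0; 0 0 6 0 0 0; 0 0 6 0 0 0"
python3 - <<'E'
from col import *
A=dict(a=40,g=.025,z=.0222)
c=bot.camera("wrist");cv2.imwrite("pics/w12.png",c["img"]);print(first(c,[(50,95)]));endcheck(**A)
for u,o in((90,60),(90,4),(40,4),(5,4),(1,1)): goto(*place(112.5,u,o,**A))
E
```

```text
t: 36.67
tool_pos: [0.6042, 0.3574, 0.0208]
tcp_rot: [[-0.718, 0.341, -0.607], [0.262, 0.94, 0.218], [0.645, -0.002, -0.764]]
wrist_force: [-0.4, 0.3, 0.6]
opening: 0.0647
grasp_force: 0.4
t: 37.3
tool_pos: [0.6049, 0.3577, 0.0213]
tcp_rot: [[-0.719, 0.342, -0.605], [0.262, 0.94, 0.22], [0.644, -0.001, -0.765]]
wrist_force: [0.4, 0.6, 0.0]
opening: 0.0411
grasp_force: 25.0
t: 38.17
tool_pos: [0.6061, 0.3577, 0.2692]
tcp_rot: [[-0.726, 0.341, -0.597], [0.259, 0.94, 0.223], [0.637, 0.007, -0.77]]
wrist_force: [-1.1, -1.0, 0.0]
opening: 0.0417
grasp_force: 25.0
[60, 60, 60, 60, 60]
pred end [array([286., 148.]), array([354., 148.])] px [ 0.94 -0.34  0.  ] pz [-0. -0.  1.]
shift [ 0.19 -9.71  0.5 ] turn [-2.6  -9.66  1.51]
shift [ 1.39 -9.92 -0.2 ] turn [-2.6  -9.66  1.51]
shift [ 0.77 -9.81 -1.29] turn [-2.6  -9.66  1.51]
shift [ 0.34 -9.73 -2.05] turn [-2.6  -9.66  1.51]
shift [ 0.36 -9.74 -2.17] turn [-2.6  -9.66  1.51]
```

View pics/w12.png

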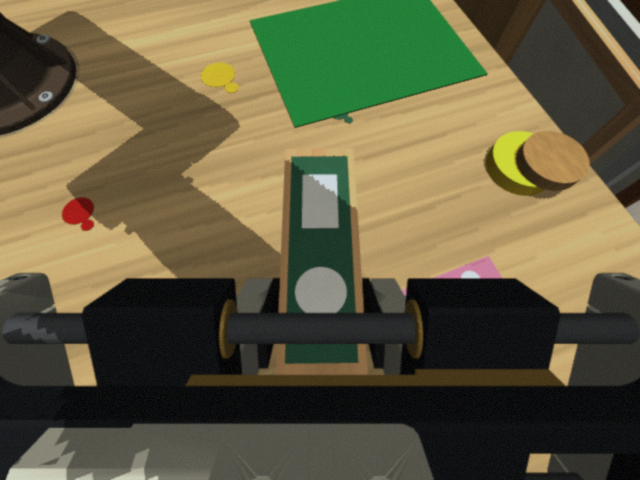

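The green panel is held straight, with its end at about row 151 (predicted 148, so roughly 2 mm short). Carry it to bay +112.5.

```bash
python3 -m inch "0 -0.97 0.3 -0.26 -0.97 0.15; 0 -1.94 0.5 -0.52 -1.93 0.3; 0.05 -2.9 0.5 -0.78 -2.9 0.45; 0.08 -3.9 0.5 -1.04 -3.86 0.6; 0.1 -4.85 0.5 -1.3 -4.83 0.75; 0.12 -5.8 0.5 -1.56 -5.8 0.9; 0.14 -6.8 0.5 -1.82 -6.76 1.06; 0.16 -7.8 0.5 -2.08 -7.73 1.2; 0.18 -8.7 0.5 -2.34 -8.7 1.36; 0.19 -9.71 0.5 -2.6 -9.66 1.51" >/dev/null
python3 -m inch "0 0 0 0 0 0; 0 0 0 0 0 0; 0 0 0 0 0 0; 0 0 0 0 0 0"
python3 - <<'E'
from h import *
A=dict(a=40,g=.025,z=.0222)
for u,o in((90,60),(90,4),(40,4),(5,4),(1,1)): goto(*place(112.5,u,o,**A))
E
```

```text
t: 40.02
tool_pos: [0.6131, -0.03, 0.2812]
tcp_rot: [[-0.926, 0.174, 0.334], [0.163, 0.985, -0.061], [-0.339, -0.002, -0.941]]
wrist_force: [-0.2, 0.6, -0.0]
opening: 0.0416
grasp_force: 25.0
shift [-0.01 -0.02  0.06] turn [ 0.01 -0.03  0.02]
shift [ 1.18 -0.23 -0.64] turn [ 0.01 -0.03  0.02]
shift [ 0.57 -0.12 -1.72] turn [ 0.01 -0.03  0.02]
shift [ 0.14 -0.04 -2.48] turn [ 0.01 -0.03  0.02]
shift [ 0.15 -0.04 -2.6 ] turn [ 0.01 -0.03  0.02]
```

```bash
python3 -m inch "0.5 -0.1 -0.3 0 0 0; 1.18 -0.23 -0.64 0 -0.03 0; 1.18 -0.23 -0.64 0 -0.03 0; 0.9 -0.18 -1.2 0 -0.03 0; 0.57 -0.12 -1.72 0 -0.03 0; 0.4 -0.09 -2.03 0 -0.03 0; 0.25 -0.07 -2.3 0 -0.03 0; 0.14 -0.04 -2.48 0 -0.03 0; 0.14 -0.04 -2.48 0 -0.03 0"
python3 -m inch "0 0 -0.05 0 0 0; 0 0 -0.1 0 0 0; 0.01 0 -0.17 0 0 0; 0.01 0 -0.22 0 0 0; 0.01 0 -0.22 0 0 0"
python3 -m inch "0 0 0 0 0 0; 0 0 0 0 0 0; 0 0 0 0 0 0; 0 0 0 0 0 0; -0.1 0.02 0.3 0 0 0; -0.3 0.05 0.8 0 0 0; -0.6 0.1 1.6 0 0 0; -1 0.1 2.8 0 0 0; -1.2 0.1 3.6 0 0 0; -1.2 0.1 3.6 0 0 0" 52
python3 - <<'E'
from h import *
c=bot.camera("wrist");cv2.imwrite("pics/w13.png",c["img"])
# knob at loading
k=np.array([.4592,-.1189,.098]); goto(k+[0,0,.22],rot([.163,.987,0],[0,0,-1]))
E
```

```text
t: 41.15
tool_pos: [0.6179, -0.0323, 0.1819]
tcp_rot: [[-0.925, 0.175, 0.337], [0.164, 0.985, -0.061], [-0.342, -0.001, -0.94]]
wrist_force: [0.2, -0.6, -0.3]
opening: 0.042
grasp_force: 25.0
t: 41.78
tool_pos: [0.6201, -0.0323, 0.1751]
tcp_rot: [[-0.924, 0.174, 0.34], [0.163, 0.985, -0.061], [-0.346, -0.001, -0.938]]
wrist_force: [1.4, -3.9, 7.5]
opening: 0.0412
grasp_force: 25.0
t: 43.02
tool_pos: [0.5711, -0.0277, 0.3218]
tcp_rot: [[-0.923, 0.174, 0.343], [0.164, 0.985, -0.058], [-0.348, 0.003, -0.937]]
wrist_force: [0.2, 1.0, -0.8]
opening: 0.052
grasp_force: 0.0
shift [-2.78 -2.28 -0.04] turn [0.55 3.32 0.11]
```

View pics/w13.png

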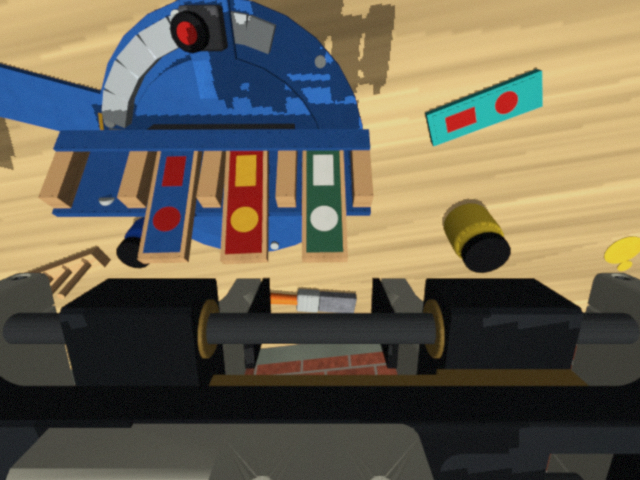

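All three panels lean straight in their bays. Next I go to the knob.

```bash
python3 -m inch "-0.5 -0.4 0.1 0.1 0.6 0; -1 -0.8 0.1 0.2 1.2 0; -1.6 -1.3 0 0.3 1.9 0; -2.2 -1.8 0 0.4 2.6 0.1; -2.78 -2.28 -0.04 0.55 3.32 0.11; -2.78 -2.28 -1.2 0.55 3.32 0.11; -2.78 -2.28 -2.2 0.55 3.32 0.11; -2.78 -2.28 -2.5 0.55 3.32 0.11; -2.78 -2.28 -2.5 0.55 3.32 0.11" 65
python3 - <<'E'
from h import *
k=np.array([.4592,-.1189,.0975]); goto(k,rot([.163,.987,0],[0,0,-1]))
c=bot.camera("wrist");im=c["img"];hsv=cv2.cvtColor(im,cv2.COLOR_BGR2HSV)
m=cv2.inRange(hsv,(0,150,80),(6,255,255));m[:120]=0;m[330:]=0;m[:,:220]=0;m[:,420:]=0
v,u=np.nonzero(m);print("red px",u.mean(),v.mean(),len(u),"->",ray(c,u.mean(),v.mean(),.105))
E
```

```text
t: 44.2
tool_pos: [0.4592, -0.1195, 0.2171]
tcp_rot: [[-0.987, 0.162, -0.005], [0.162, 0.987, -0.003], [0.004, -0.004, -1.0]]
wrist_force: [0.4, -0.3, -0.1]
opening: 0.065
grasp_force: 0.0
shift [ 0.    0.02 -2.99] turn [ 0.03 -0.04 -0.01]
red px 322.13732394366195 246.26760563380282 284 -> [ 0.46075764 -0.11860567  0.105     ]
```

```bash
python3 -m inch "0 0.02 -1 0 0 0; 0.02 0.02 -1.8 0 0 0; 0.02 0.02 -2.5 0 0 0; 0.02 0.02 -2.9 0 0 0; 0.02 0.02 -2.97 0 0 0; 0.02 0.02 -2.97 0 0 0"
python3 -m inch "0 0 0 0 0 0; 0 0 0 0 0 0; 0 0 0 0 0 0; 0 0 0 0 0 0; 0 0 0.1 0 0 0; 0 0 0.2 0 0 0; 0 0 0.3 0 0 0; 0 0 0.4 0 0 0; 0 0 0.45 0 0 0; 0 0 0.45 0 0 0" 20 45
python3 - <<'E'
from arc import *
C=(.5975,-.1442); P=np.array([.4598,-.1188])
for i in range(3):
    d=P-C;a=np.radians(25*i);R=np.array([[np.cos(a),-np.sin(a)],[np.sin(a),np.cos(a)]]);arc(C,C+R@d,25,10)
E
```

```text
t: 45.0
tool_pos: [0.4611, -0.1185, 0.0997]
tcp_rot: [[-0.987, 0.162, -0.001], [0.162, 0.987, -0.002], [0.001, -0.003, -1.0]]
wrist_force: [-0.0, 0.7, 0.3]
opening: 0.0649
grasp_force: 0.0
t: 46.25
tool_pos: [0.4601, -0.1186, 0.1166]
tcp_rot: [[-0.987, 0.163, -0.003], [0.163, 0.987, -0.002], [0.002, -0.003, -1.0]]
wrist_force: [3.5, -0.1, -8.5]
opening: 0.0291
grasp_force: 45.0
-0.02 -0.15 0 0 0 0.42; -0.04 -0.3 0 0 0 0.83; -0.05 -0.45 0 0 0 1.25; -0.06 -0.61 0 0 0 1.67; -0.06 -0.76 0 0 0 2.08; -0.05 -0.91 0 0 0 2.5; -0.03 -1.06 0 0 0 2.92; -0.01 -1.22 0 0 0 3.33; 0.02 -1.37 0 0 0 3.75; 0.05 -1.51 0 0 0 4.17; [ 0.462  -0.1794]
0.04 -0.15 0 0 0 0.42; 0.09 -0.29 0 0 0 0.83; 0.14 -0.43 0 0 0 1.25; 0.2 -0.58 0 0 0 1.67; 0.27 -0.71 0 0 0 2.08; 0.34 -0.85 0 0 0 2.5; 0.42 -0.98 0 0 0 2.92; 0.51 -1.11 0 0 0 3.33; 0.59 -1.23 0 0 0 3.75; 0.69 -1.35 0 0 0 4.17; [ 0.4895 -0.2334]
0.1 -0.12 0 0 0 0.42; 0.2 -0.23 0 0 0 0.83; 0.31 -0.33 0 0 0 1.25; 0.43 -0.43 0 0 0 1.67; 0.55 -0.53 0 0 0 2.08; 0.67 -0.62 0 0 0 2.5; 0.8 -0.71 0 0 0 2.92; 0.93 -0.79 0 0 0 3.33; 1.06 -0.86 0 0 0 3.75; 1.19 -0.93 0 0 0 4.17; [ 0.5373 -0.2706]
```

```bash
python3 -m inch "-0.02 -0.15 0 0 0 0.42; -0.04 -0.3 0 0 0 0.83; -0.05 -0.45 0 0 0 1.25; -0.06 -0.61 0 0 0 1.67; -0.06 -0.76 0 0 0 2.08; -0.05 -0.91 0 0 0 2.5; -0.03 -1.06 0 0 0 2.92; -0.01 -1.22 0 0 0 3.33; 0.02 -1.37 0 0 0 3.75; 0.05 -1.51 0 0 0 4.17"
python3 -m inch "0.04 -0.15 0 0 0 0.42; 0.09 -0.29 0 0 0 0.83; 0.14 -0.43 0 0 0 1.25; 0.2 -0.58 0 0 0 1.67; 0.27 -0.71 0 0 0 2.08; 0.34 -0.85 0 0 0 2.5; 0.42 -0.98 0 0 0 2.92; 0.51 -1.11 0 0 0 3.33; 0.59 -1.23 0 0 0 3.75; 0.69 -1.35 0 0 0 4.17"
python3 -m inch "0.1 -0.12 0 0 0 0.42; 0.2 -0.23 0 0 0 0.83; 0.31 -0.33 0 0 0 1.25; 0.43 -0.43 0 0 0 1.67; 0.55 -0.53 0 0 0 2.08; 0.67 -0.62 0 0 0 2.5; 0.8 -0.71 0 0 0 2.92; 0.93 -0.79 0 0 0 3.33; 1.06 -0.86 0 0 0 3.75; 1.19 -0.93 0 0 0 4.17"
python3 -m inch "0 0 0 0 0 0; 0 0 0 0 0 0; 0 0 0 0 0 0; 0 0 -0.1 0 0 0; 0 0 -0.2 0 0 0; 0 0 -0.3 0 0 0; 0 0 -0.4 0 0 0; 0 0 -0.45 0 0 0; 0 0 -0.48 0 0 0; 0 0 -0.48 0 0 0"
```

```text
t: 47.5
tool_pos: [0.4626, -0.1791, 0.1165]
tcp_rot: [[-0.963, -0.271, -0.001], [-0.271, 0.963, -0.003], [0.002, -0.003, -1.0]]
wrist_force: [4.9, 0.2, -7.9]
opening: 0.0289
grasp_force: 45.0
t: 48.75
tool_pos: [0.4903, -0.2329, 0.1163]
tcp_rot: [[-0.758, -0.653, 0.001], [-0.653, 0.758, -0.003], [0.002, -0.003, -1.0]]
wrist_force: [4.0, 1.7, -9.2]
opening: 0.0287
grasp_force: 45.0
t: 50.0
tool_pos: [0.5377, -0.2699, 0.116]
tcp_rot: [[-0.411, -0.912, 0.002], [-0.912, 0.411, -0.003], [0.002, -0.003, -1.0]]
wrist_force: [2.9, 1.7, -7.4]
opening: 0.0288
grasp_force: 45.0
t: 51.25
tool_pos: [0.5386, -0.2704, 0.0987]
tcp_rot: [[-0.411, -0.912, 0.004], [-0.912, 0.411, -0.004], [0.002, -0.006, -1.0]]
wrist_force: [2.6, 3.2, 1.6]
opening: 0.0289
grasp_force: 45.0
```

```bash
python3 -m inch "0 0 0 0 0 0; 0 0 0 0 0 0; 0 0 0 0 0 0; 0 0 0.3 0 0 0; 0 0 1 0 0 0; 0 0 2.2 0 0 0; 0 0 3.5 0 0 0; 0 0 5 0 0 0; -1.3 0 5.2 0 0 0; -2.6 0 5.2 0 0 0" 60
python3 -m inch "-0.6 0 0 0 0 0; -1.2 0 0 0 0 0; -1.2 0 0 0 0 0; -1.2 0 0 0 0 0"
python3 - <<'E'
from h import *
c=bot.camera("top"); a=cv2.resize(c["img"][140:310,350:530],None,fx=2.2,fy=2.2,interpolation=cv2.INTER_CUBIC)
s=bot.camera("scene"); b=cv2.resize(s["img"][140:300,150:330],None,fx=2.2,fy=374/160,interpolation=cv2.INTER_CUBIC)
cv2.imwrite("pics/fin.png",np.hstack([a,b]))
E
```

```text
t: 52.5
tool_pos: [0.4325, -0.2704, 0.3072]
tcp_rot: [[-0.411, -0.912, 0.004], [-0.912, 0.411, -0.004], [0.002, -0.005, -1.0]]
wrist_force: [-0.3, -0.2, 1.2]
opening: 0.0597
grasp_force: 0.0
t: 53.0
tool_pos: [0.3856, -0.2704, 0.3057]
tcp_rot: [[-0.412, -0.911, 0.002], [-0.911, 0.412, -0.004], [0.003, -0.003, -1.0]]
wrist_force: [0.4, 0.4, 0.6]
opening: 0.06
grasp_force: 0.0
```

View pics/fin.png

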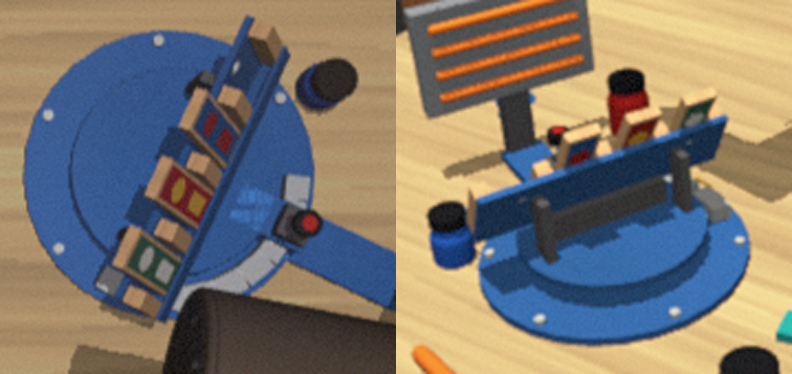

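All three panels are still leaning. As a last check, compare the knob's position in both cameras with the start pictures, when it was home.

```bash
python3 - <<'E'
from h import *
def cen(im,b):
    u0,v0,u1,v1=b;h=cv2.cvtColor(im[v0:v1,u0:u1],cv2.COLOR_BGR2HSV);m=cv2.inRange(h,(0,120,80),(8,255,255))|cv2.inRange(h,(172,120,80),(180,255,255))
    v,u=np.nonzero(m);return (round(u.mean()+u0,2),round(v.mean()+v0,2),len(u))
for n,b in(("top",(478,230,502,252)),("scene",(214,190,234,206))):
    print(n,cen(cv2.imread(f"pics/{n}0.png"),b),cen(bot.camera(n)["img"],b))
c=bot.camera("scene");print("14mm lift in scene px",proj(c,(.537,-.27,.119))-proj(c,(.537,-.27,.105)))
st()
E
```

```text
top (np.float64(490.5), np.float64(240.77), 44) (np.float64(490.37), np.float64(240.74), 46)
scene (np.float64(223.21), np.float64(195.21), 19) (np.float64(223.29), np.float64(195.0), 17)
14mm lift in scene px [-0.63049783 -4.46585737]
t 53.25 p [ 0.3857 -0.2703  0.305 ] F [0.2 0.6 0.4] open 0.0602 g 0.0
```

The knob is back where it started in both views, so the plunger is home at the heater station. I'm handing the job in.

```bash
python3 -c "
from cell import bot
print(bot.finish_job())"
```

```text
the job is handed in; nothing more can be done
None
```

I handed the job in at about 53 s: the red, green and blue panels (yellow was absent) lean in separate bays, the turret is back at the heater with the plunger home, and the ink jars weren't touched; no verdict came back.

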